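# Change over the bottle mixer and start it

### The arm

A 6-joint arm with a two-finger parallel gripper is mounted at the origin on a cart in front of the work surface, level with it; the furniture and walls round the work are solid. World frame = base frame: x ahead of the robot, y to its left, z up, the work surface at z = 0. Lengths are in m, angles in rad, forces in N, time in s.
With the tool pointing down it reaches from about 0.25 to 0.725 m from the base axis. Payload 9.7 kg.
Tool frame: the origin (TCP) lies on the centre line of the jaws, within the pads' length; the fingertips stand 25 mm ahead of it and the grasp point (between the pads) lies 6 mm ahead of it; z points along the fingers, y is the line along which they close (so a half turn about z gives the same grasp; the last joint's range is limited). The gripper opens to 85 mm and grips with 20 to 120 N. Pads are 22 mm wide; open, the fingers measure 114 mm over their backs; the gripper's body (76 mm by 85 mm) begins 54 mm behind the grasp point. The pads swing forward as they close: fully open they stand 13 mm farther back than shut.
Start: joints at [1.169, 0.087, 0.176, 1.66, 0, 1.571], TCP at [0.215, 0.506, 0.256] pointing down, gripper open.
Joint ranges: [-3.13, 3.13], [-0.85, 1.81], [-1.15, 1.24], [-2.2, 2.28], [-1.44, 1.52], [-3.14, 3.14]. Speed limits (rad/s): [2.22, 2.22, 2.57, 3.14, 3.14, 3.14].

### API

Orientations are given as a rotation vector (axis times angle).
In Python, from plant import bot, optics gives the robot as it stands.
- The arm moves only by the tool play_rows, never from a script. Its argument "motion" is a list of rows, each a list of 3 entries, a list of its own where there are three numbers: the opening, from 0 (shut) to 1 (fully open), then the shift along the tool's x, y, z in m, then the turn about the tool's z in rad. A call has exactly 5 rows; each row is the pose to reach, as a shift and turn from the pose commanded when the call began, along the tool's axes at that moment; what a row does not reach only later rows make up. A row lasts 1/10 s, in which the tool goes at most 50 mm and 8.59 degrees, less where a joint would pass 70% of its speed; a pose out of reach is approached as far as the arm can. A call with a gripper value outside its range is refused whole. The fingers move at their own pace and stop on an object; "grip_force" is the grip in N (left out, the last holds). Time passes only in rows, so rows that repeat a pose let the fingers close, or fill a call up. It gives the time, the measured TCP pose, the force, the opening and the grip force at its end, in the units of the state.
- bot.state(): the state, without advancing time (a new reading comes with each control period).
- optics.capture(name): name is "side" or "top"; returns a dict with "img" (384x512x3 uint8, red, green, blue), "fx", "fy", "cx", "cy" (pixels), "k1" (the pictures are not rectified: a ray, as slopes to the right and down, at radius r is drawn at 1 + k1 r^2 times it, then the intrinsics apply), "extrinsics" (4x4, takes a point from camera to world coordinates). Camera axes: x right, y down, z forward; pixel columns grow to the right and rows downward; lengths in m; the calibration is good to about 2 mm. A picture is of the moment at which its call begins. There is no depth.
- bot.sign_off(): hands the job in; it is judged then, once.
The state is a dict: "t": time; "qpos": joint angles; "qd": joint speeds; "tau": joint torques, N m; "ee_pos": TCP position; "eef_rot": TCP orientation; "force": force on the tool from outside, world axes, zero at the start; "wrist_torque": the same for the moment, N m; "opening": finger opening in m; "gripper_force": force on a finger pad.
Only numpy, scipy, OpenCV 4.12 (cv2) and the standard library are available. Lean on these libraries where they do the work, as an engineer would, in place of code of your own. Each camera call takes 0.05 s, during which the arm holds its last target. There are 200 camera calls.

### The job

Change over the bottle mixer: squeeze the two side buttons of its clear cover together, lift the cover off, stand the mixed bottles from inside it upright on the stone slab, and stand every bottle waiting on the bench upright in a pocket of its own. Then put the cover back fully down so that both buttons spring out and it latches, twist the start knob clockwise to its stop and let it spring back. Leave the tape roll, the thread spool and the thread box where they are.

Things in the scene. Friction and masses are not known exactly. Their poses are not given: they have to be found in the camera images.
- mixer: grey bench bottle mixer, fixed; its bed is 196 x 136 mm, top 20 mm above the worktop. Origin: worktop level under the centre of the bottle holder; x points from the control pod to the holder, z up. The pod (x -131 to -67, y -50 to +50 mm) is 85 mm high and carries the start knob.
- holder (a point): centre of the aluminium bottle holder, on the bed top, 20 mm above the worktop; axes as the mixer's. Outside 104 (x) x 124 (y) mm, walls 22 mm high above this point. Four square pockets 44 mm wide, open down to the bed top, are centred at x = +-26, y = +-36 mm. The ridge between them (y -14 to +14 mm) has a slot, x -14.5 to +14.5, y -11 to +11 mm, with lips for the cover's catches.
- knob_grip (a point): on the start knob's upright axis (mixer x -99, y 0 mm), 115 mm above the worktop: turns with the knob. Black bar grip 50 mm long (along this point's x), 14 mm wide, from 96 to 126 mm above the worktop; at rest it lies along the mixer's x axis.
- knob (a joint): start knob, rad: 0 at rest, grows as it turns clockwise seen from above, stop at 1.2. A spring (0.025 N m at rest, about 0.15 N m at the stop) turns it back when let go. Turned to the stop: over 1.1; sprung back: under 0.1.
- cover: loose clear plastic cover, 0.30 to 0.45 kg with its buttons, 124 x 144 mm over its flared foot, 80 mm high inside, top plate 84 mm above the foot. Origin: centre of its foot, z up. Closed, the origin lies 20 mm above the mixer's origin, axes alike (half a turn about z fits too; 2 mm play); held squeezed it goes down freely within 2 mm of centre. It stands by itself on the bench.
- cover_grip (a point): on the cover, midway between its two buttons, 109 mm above its foot; axes as the cover's. A grey block 40 (x) x 32 (y) mm, top 124 mm above the foot, has a black button at each x end, 26 mm wide, 96 to 122 mm above the foot: 60 mm over both at rest, 46 mm squeezed. Both fully squeezed, the catches clear the lips and the cover lifts by the buttons; let go, they spring out and hook (5 mm of lift left).
- button_front (a joint): button at the cover's -x end, m: 0 out, 0.007 fully pressed in; spring 2 to 5.5 N
- button_back (a joint): button at the cover's +x end, m: 0 out, 0.007 fully pressed in; spring 2 to 5.5 N
- stone_slab: flat grey stone slab, fixed, 146 (x) x 174 (y) x 12 mm high, right of the mixer, for the mixed bottles. Origin: centre of its underside, z up. Between it and the mixer the bench is free near the robot, with room to set the cover down; farther back there stands a fixed green press 250 mm high, so pass in front of it.
- mixed_1: small round dark paint bottle with a white cap, 34 mm diameter, 75 mm high, 70 g; body 34 mm wide to about 50 mm up, shoulder to 66 mm, cap 18 mm wide above. Origin: centre of its underside, z up. Mixed already: at the start it stands in a pocket under the cover. May be absent.
- mixed_2: small round dark paint bottle with a white cap, 34 mm diameter, 75 mm high, 70 g; body 34 mm wide to about 50 mm up, shoulder to 66 mm, cap 18 mm wide above. Origin: centre of its underside, z up. Mixed already: at the start it stands in a pocket under the cover. May be absent.
- mixed_3: small round dark paint bottle with a white cap, 34 mm diameter, 75 mm high, 70 g; body 34 mm wide to about 50 mm up, shoulder to 66 mm, cap 18 mm wide above. Origin: centre of its underside, z up. Mixed already: at the start it stands in a pocket under the cover. May be absent.
- waiting_1: small round dark paint bottle with a white cap, 34 mm diameter, 75 mm high, 70 g; body 34 mm wide to about 50 mm up, shoulder to 66 mm, cap 18 mm wide above. Origin: centre of its underside, z up. Waiting to be mixed: at the start it stands on the bench left of the mixer. May be absent.
- waiting_2: small round dark paint bottle with a white cap, 34 mm diameter, 75 mm high, 70 g; body 34 mm wide to about 50 mm up, shoulder to 66 mm, cap 18 mm wide above. Origin: centre of its underside, z up. Waiting to be mixed: at the start it stands on the bench left of the mixer. May be absent.
- waiting_3: small round dark paint bottle with a white cap, 34 mm diameter, 75 mm high, 70 g; body 34 mm wide to about 50 mm up, shoulder to 66 mm, cap 18 mm wide above. Origin: centre of its underside, z up. Waiting to be mixed: at the start it stands on the bench left of the mixer. May be absent.
- tape_roll: bystander: roll of paper tape lying flat, 77 mm across, 19 mm high, beyond the mixer; origin centre of underside
- thread_spool: bystander: spool of thread, 50 mm across, 60 mm high, beyond the mixer; origin centre of underside
- thread_box: bystander: small white box, 68 x 80 x 31 mm, beyond the mixer, to the left; origin centre of underside
Mind the look-alikes: they are no part of the job. What is shaped like the waiting_3 but orange is not meant.

How it is judged:
By the outcome, as a careful person would: the job done as asked, in the order asked, and still so for the second after the job is handed in, with the robot touching nothing.
Of mixed_1, mixed_2, mixed_3 only 1 to 2 are there at a start; the rules pass over those that are not, and their reading is None.
Of waiting_1, waiting_2, waiting_3 only 2 to 3 are there at a start; the rules pass over those that are not, and their reading is None.
At some moment in a run one of cover may be knocked a few centimetres aside while the robot is not near it.
It also fails if it takes over 208 s, if anything falls off the work surface, if the arm or the gripper's body presses on something with over 40 N, if the wrist force passes 120 N, or if a joint passes its speed limit or range.

## Working session

There is one attempt and no reset: what is moved stays moved. The work goes in short steps, Python scripts to look and compute and a tool call to move; the robot and the scene stay as the last step left them, time stands still between calls to the robot, and variables do not carry over. Pictures are saved under pics/ and viewed, at most 14 in all, crops included, and the job is handed in when it is done.

Besides the shell and the picture viewer there is one more tool, called after "Request:" in YAML: its name, and indented under it one key for each argument. play_rows: Moves the arm, as the interface text tells. Its arguments: {"type":"object","properties":{"motion":{"type":"array"},"grip_force":{"type":"number"}},"required":["motion"]}

```bash
ls; mkdir -p pics; python3 - <<'E'
from plant import bot, optics
import cv2, numpy as np
print(bot.state())
for n in("side","top"):
    c=optics.capture(n); cv2.imwrite(f"pics/{n}0.png",c["img"][:,:,::-1])
    print(n,c["fx"],c["fy"],c["cx"],c["cy"],c["k1"],np.round(c["extrinsics"],4).tolist())
E
```

```text
pics
{'t': 0.0, 'qpos': array([1.16900428e+00, 8.74551448e-02, 1.75136009e-01, 1.65980963e+00,
       1.38224242e-05, 1.57079497e+00]), 'qd': array([ 0.00030726, -0.00123556, -0.00171013,  0.00046263,  0.00038318,
        0.00278791]), 'tau': array([ 6.27530881e-04, -5.20391178e+01,  4.64799142e+01,  1.64874044e-02,
        4.00411045e-05,  3.14685920e-06]), 'ee_pos': array([0.21500612, 0.50601642, 0.25558673]), 'eef_rot': array([-6.26838723e-01, -3.07813544e+00,  2.04638818e-03]), 'force': array([ 0.55702265, -0.86507794,  0.17698085]), 'wrist_torque': array([-0.03843184,  0.02587213, -0.01709559]), 'gripper_force': 0.0, 'opening': 0.08577522429645378}
side 347.53787998828733 347.53787998828733 261.1551431130977 190.33871433837888 0.014580625218650804 [[-0.8009, 0.3117, -0.5112, 1.103], [0.5988, 0.4135, -0.6859, 0.7392], [-0.0024, -0.8555, -0.5178, 0.6634], [0.0, 0.0, 0.0, 1.0]]
top 402.1891096147618 402.1891096147618 257.17070697458786 192.78105122275338 -0.06256093007277788 [[0.0241, -0.9963, 0.0829, 0.4437], [-0.9997, -0.0236, 0.0081, -0.0187], [-0.0061, -0.0831, -0.9965, 1.4896], [0.0, 0.0, 0.0, 1.0]]
```

View pics/side0.png

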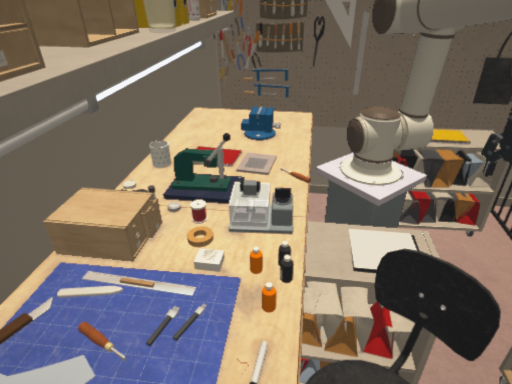

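View pics/top0.png

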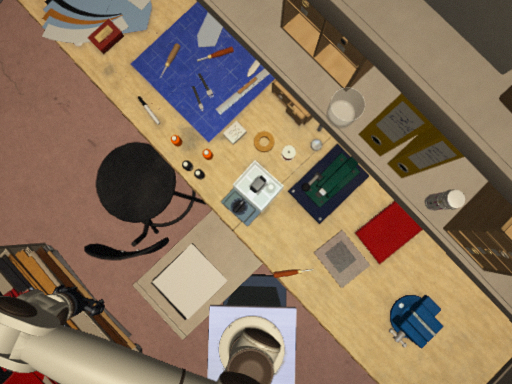

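Side: the mixer is at (262,203), dark bottles at (284,252) and (287,268), orange look-alikes at (256,260) and (269,297), the slab at (257,162). Top: mixer at (252,190), dark bottles at (187,165) and (199,174), oranges at (176,140) and (208,154), slab at (342,258), press at (330,183).

```bash
cat > h.py <<'E'
import cv2, numpy as np
from plant import bot, optics
def cap(n):
    c=optics.capture(n); c["K"]=np.array([[c["fx"],0,c["cx"]],[0,c["fy"],c["cy"]],[0,0,1]]); c["d"]=np.array([c["k1"],0,0,0,0.]); c["bgr"]=c["img"][:,:,::-1].copy(); c["E"]=np.array(c["extrinsics"]); return c
def ray(c,px):
    p=cv2.undistortPoints(np.array(px,float).reshape(-1,1,2),c["K"],c["d"]).reshape(-1,2)
    d=np.c_[p,np.ones(len(p))]@c["E"][:3,:3].T
    return c["E"][:3,3],d
def onz(c,px,z):
    o,d=ray(c,px); z=np.asarray(z,float); s=(z-o[2])/d[:,2]; return o+d*s[:,None]
def proj(c,P):
    Ei=np.linalg.inv(c["E"]); return cv2.projectPoints(np.array(P,float).reshape(-1,1,3),cv2.Rodrigues(Ei[:3,:3])[0],Ei[:3,3],c["K"],c["d"])[0].reshape(-1,2)
def crop(c,x0,y0,x1,y1,s,name): cv2.imwrite(name,cv2.resize(c["bgr"][y0:y1,x0:x1],None,fx=s,fy=s,interpolation=cv2.INTER_CUBIC))
E
python3 - <<'E'
from h import *
t=cap("top"); s=cap("side")
a=cv2.resize(t["bgr"][125:275,165:365],(800,600),interpolation=cv2.INTER_CUBIC);cv2.imwrite("pics/tc.png",a)
crop(s,180,140,320,300,4,"pics/a.png")
a=cv2.imread("pics/a.png"); cv2.imwrite("pics/sc.png",cv2.resize(a,(525,600)))
E
```

```text
(no output)
```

View pics/tc.png

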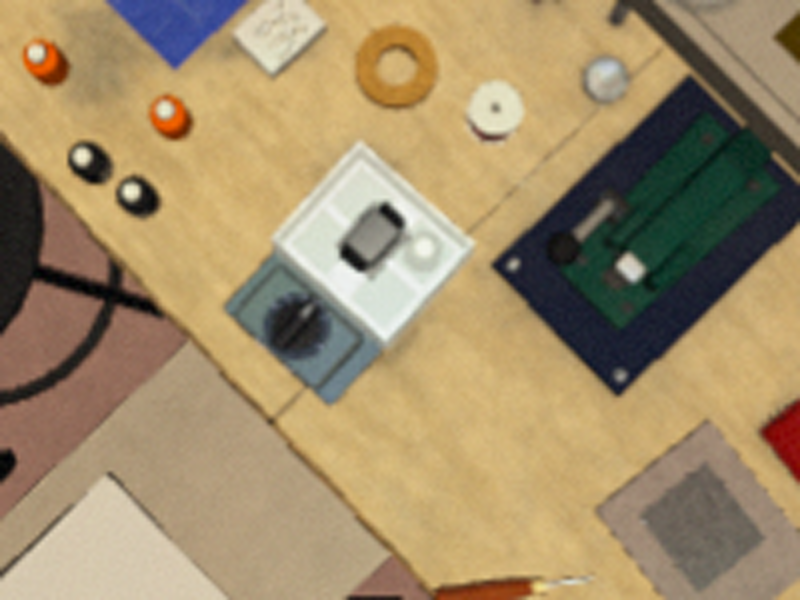

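View pics/sc.png

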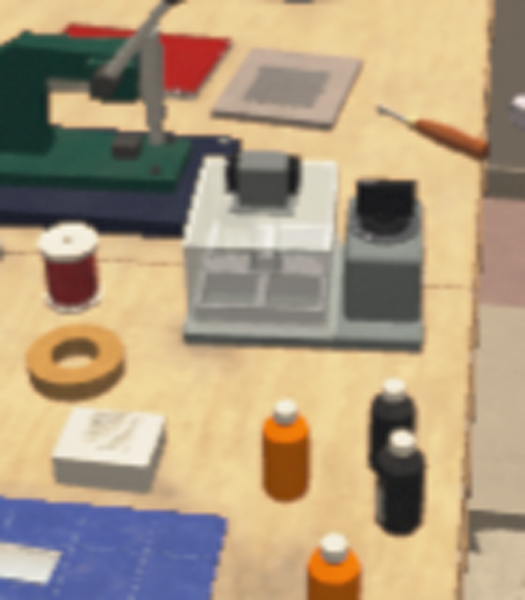

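Top crop: cover foot corners are near (360,143), (475,243), (275,243), (382,345). One white cap shows through the cover at (425,247), so there is one mixed bottle, in the +x/-y pocket. Things that could be mistaken for waiting bottles are orange (42,55) and (170,112). The ones I want are dark, at (88,160) and (137,195).

```bash
cat > m.py <<'E'
from h import *
from scipy.optimize import least_squares
t=cap("top"); s=cap("side")
T=lambda u,v:(165+u/4,125+v/4)
S=lambda u,v:(180+u/3.75,140+v/3.75)
# mixer: (view,pixel,model pt)  mm ; y+ is left in top view
ob=[(t,T(360,143),(62,72,20)),(t,T(475,243),(62,-72,20)),(t,T(275,245),(-62,72,20)),(t,T(382,345),(-62,-72,20)),
 (t,T(228,305),(-134,68,20)),(t,T(330,402),(-134,-68,20)),
 (s,S(185,341),(62,68,0)),(s,S(422,347),(-134,68,0)),(s,S(345,220),(-67,50,85)),(s,S(422,222),(-131,50,85))]
def tw(p,m): c,q=np.cos(p[2]),np.sin(p[2]); m=np.array(m)/1000; return np.array([p[0]+c*m[0]-q*m[1],p[1]+q*m[0]+c*m[1],m[2]])
f=lambda p:np.concatenate([proj(v,[tw(p,m)])[0]-np.array(px) for v,px,m in ob])
r=least_squares(f,[.44,0,-.75],loss="soft_l1"); print("mixer",r.x,np.degrees(r.x[2])); print(np.round(f(r.x).reshape(-1,2),1).tolist())
np.save("mixer.npy",r.x)
# slab top z=12 corners
sl=onz(t,[T(708,421),T(597,508)],[.012]*2); print("slab corners",sl)
def caps(c,box,lo=150):
    x0,y0,x1,y1=box; h=cv2.cvtColor(c["bgr"][y0:y1,x0:x1],cv2.COLOR_BGR2HSV)
    m=((h[:,:,2]>lo)&(h[:,:,1]<50)).astype(np.uint8)
    n,l,st,ce=cv2.connectedComponentsWithStats(m); return [(st[i,4],ce[i]+[x0,y0]) for i in range(1,n) if st[i,4]>3]
for nm,c,b in(("t",t,(180,155,208,180)),("s",s,(272,236,296,262)),("mixed",t,(258,178,280,195))):
    for a,p in caps(c,b): print(nm,a,np.round(p,1),np.round(onz(c,[p],[.075 if nm!="mixed" else .095]),4))
print([np.round(proj(t,[tw(r.x,(x,y,95))])[0],1).tolist() for x in(26,-26) for y in(36,-36)])
print("grip pt px",proj(t,[tw(r.x,(0,0,144))]),proj(s,[tw(r.x,(0,0,144))]))
E
python3 m.py
```

```text
mixer [ 0.58901664 -0.01177752 -0.68021851] -38.973649857075586
[[-0.3, 0.5], [0.8, 0.6], [-0.9, 0.5], [2.2, 0.9], [-1.2, 1.1], [1.6, 1.0], [-1.1, 2.1], [-0.2, 1.9], [-1.3, 8.9], [-0.2, 8.8]]
slab corners [[ 0.43625832 -0.3209893   0.012     ]
 [ 0.35487977 -0.22019855  0.012     ]]
t 13 [184.6 163.4] [[0.6604 0.2538 0.075 ]]
t 12 [197.2 172.2] [[0.6296 0.2074 0.075 ]]
s 21 [284.8 242.9] [[0.6314 0.2094 0.075 ]]
s 27 [286.6 257.1] [[0.663  0.2538 0.075 ]]
mixed 270 [270.4 186.9] [[ 0.5813 -0.053   0.095 ]]
mixed 9 [259.3 185.3] [[ 0.586  -0.0143  0.095 ]]
[[255.6, 172.2], [271.3, 185.5], [245.9, 183.5], [261.7, 196.8]]
grip pt px [[258.5803422  182.94797838]] [[248.93684009 181.57705222]]
```

```bash
python3 - <<'E'
from h import *
t=cap("top"); s=cap("side")
a=cv2.resize(t["bgr"][158:230,220:285],None,fx=6,fy=6,interpolation=cv2.INTER_CUBIC)
b=cv2.resize(s["bgr"][172:237,226:296],(392,364),interpolation=cv2.INTER_CUBIC)
o=np.zeros((432,790,3),np.uint8); o[:432,:390]=a; o[:364,398:790]=b; cv2.imwrite("pics/c.png",o)
print(onz(t,[(342,258)],[.012]))
E
```

```text
[[ 0.33527274 -0.32200081  0.012     ]]
```

View pics/c.png

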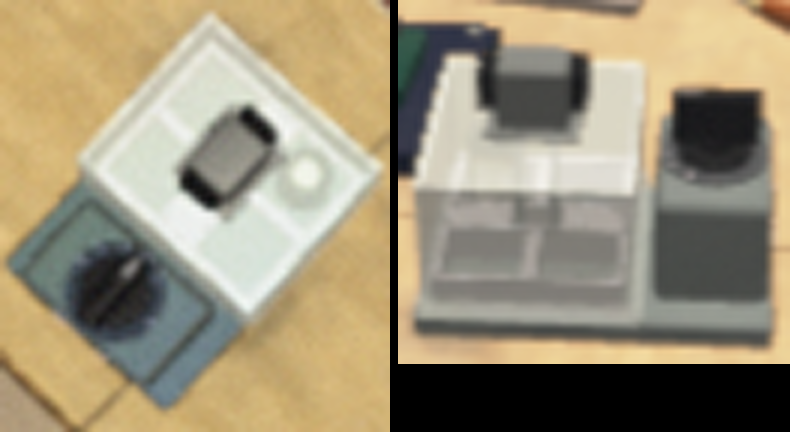

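```bash
cat > m2.py <<'E'
from h import *
from scipy.optimize import least_squares
t=cap("top"); s=cap("side")
T=lambda u,v:(219.92+u/6,157.92+v/6)
S=lambda u,v:(225.9+(u-398)/5.6,171.9+v/5.6)
bed=[(t,T(8,265),(-134,68,20)),(t,T(165,408),(-134,-68,20)),
 (s,S(415,333),(62,68,0)),(s,S(772,346),(-134,68,0)),(s,S(657,205),(-67,50,85)),(s,S(773,212),(-131,50,85))]
blk=[(t,T(246,107),(30,13,142)),(t,T(277,128),(30,-13,142)),(t,T(180,178),(-30,13,142)),(t,T(210,208),(-30,-13,142)),
 (s,S(478,53),(30,0,142)),(s,S(588,53),(-30,0,142))]
ft=[(t,T(210,12),(62,72,20)),(t,T(383,165),(62,-72,20)),(t,T(80,165),(-62,72,20)),(t,T(245,325),(-62,-72,20))]
def tw(p,m): c,q=np.cos(p[2]),np.sin(p[2]); m=np.array(m)/1000; return np.array([p[0]+c*m[0]-q*m[1],p[1]+q*m[0]+c*m[1],m[2]])
for nm,ob in(("bed",bed),("blk",blk),("ft",ft),("blk+ft",blk+ft),("all",bed+blk+ft)):
    f=lambda p:np.concatenate([proj(v,[tw(p,m)])[0]-np.array(px) for v,px,m in ob])
    r=least_squares(f,[.58,-.01,-.72],loss="soft_l1"); print(nm,np.round(r.x,4),np.degrees(r.x[2]).round(1),np.round(f(r.x).reshape(-1,2),1).tolist())
E
python3 m2.py
```

```text
bed [ 0.5847 -0.0114 -0.7176] -41.1 [[-1.1, 0.0], [0.1, 1.4], [-0.2, 0.7], [-0.1, 1.3], [-0.9, -0.9], [0.0, -1.3]]
blk [ 0.5863 -0.0103 -0.6884] -39.4 [[0.1, -1.1], [0.8, 0.4], [-0.6, 0.4], [0.3, 0.5], [-0.1, 0.5], [0.1, 0.9]]
ft [ 0.5925 -0.0097 -0.7066] -40.5 [[-0.1, 0.3], [0.2, 0.7], [-1.0, -0.3], [0.7, -0.8]]
blk+ft [ 0.5882 -0.0097 -0.711 ] -40.7 [[0.2, -1.6], [0.7, 0.0], [-0.8, -0.3], [-0.1, -0.2], [-0.5, 0.6], [-0.3, 1.3], [-0.0, 1.5], [0.2, 2.0], [-1.0, 0.8], [0.6, 0.4]]
all [ 0.5876 -0.0098 -0.7026] -40.3 [[-1.3, -0.2], [0.2, 0.7], [-0.4, 1.5], [-0.1, 1.5], [-1.0, -0.5], [-0.1, -1.1], [0.1, -1.5], [0.7, 0.1], [-0.7, -0.1], [0.0, 0.0], [-0.4, 0.6], [-0.2, 1.2], [-0.2, 1.7], [0.3, 1.9], [-1.0, 1.1], [0.8, 0.5]]
```

```bash
cat > pl.py <<'E'
import sys, numpy as np
from scipy.spatial.transform import Rotation as R
from plant import bot
def go(x,y,z,yaw,n,start=None):
    """yaw: world deg of tool y (mod 180). prints per-call shift (tool axes, mm) + turn (rad)"""
    if start is None:
        s=bot.state(); M=R.from_rotvec(s["eef_rot"]).as_matrix(); p=s["ee_pos"]; y0=np.degrees(np.arctan2(M[1,1],M[0,1]))
        print("t%.1f at"%s["t"],np.round(p,4),"yaw",round(y0,2),"tilt",round(M[2,2],5),"F",np.round(s["force"],1),"open",round(s["opening"],4),"q6",round(s["qpos"][5],2))
    else: p,y0=np.array(start[:3]),start[3]
    dy=(yaw-y0+90)%180-90; q=np.array([x,y,z])-p
    if n<0: dy=dy-180*np.sign(dy); n=-n
    for k in range(n):
        a=np.radians(y0+dy*k/n); Y=np.array([np.cos(a),np.sin(a)]); X=np.array([-Y[1],Y[0]])
        d=q/n; print("  ",np.round([1000*d[:2]@X,1000*d[:2]@Y,-1000*d[2]],1).tolist(),"turn",round(-np.radians(dy)/n,4))
    return (x,y,z,y0+dy)
E
python3 -c "
from pl import *
a=go(.587,-.0105,.25,-40.5,-3)
print(a); go(.587,-.0105,.137,-40.5,1,a)"
```

```text
t0.5 at [0.2151 0.5062 0.2563] yaw 66.98 tilt -1.0 F [-0.7 -0.3 -0. ] open 0.0856 q6 1.57
   [-181.5, -110.0, 2.1] turn 0.6253
   [-211.5, 17.0, 2.1] turn 0.6253
   [-161.6, 137.6, 2.1] turn 0.6253
(0.587, -0.0105, 0.25, np.float64(-40.5))
   [0.0, 0.0, 113.0] turn -0.0
```

Request:
play_rows:
  motion:
    - [1,[-0.036,-0.022,0],0.125]
    - [1,[-0.073,-0.044,0],0.25]
    - [1,[-0.109,-0.066,0.001],0.375]
    - [1,[-0.145,-0.088,0.002],0.5]
    - [1,[-0.1815,-0.11,0.002],0.6253]
  grip_force: 40

```text
t: 1.0
ee_pos: [0.3397, 0.3325, 0.2543]
eef_rot: [1.55, 2.733, 0.0]
force: [1.1, 0.4, 0.2]
opening: 0.0852
gripper_force: 0.0
```

Request:
play_rows:
  motion:
    - [1,[-0.042,0.003,0],0.125]
    - [1,[-0.085,0.007,0],0.25]
    - [1,[-0.127,0.01,0.001],0.375]
    - [1,[-0.169,0.014,0.002],0.5]
    - [1,[-0.2115,0.017,0.002],0.6253]

```text
t: 1.5
ee_pos: [0.4638, 0.1602, 0.2524]
eef_rot: [2.316, 2.123, 0.001]
force: [0.3, 0.7, 1.0]
opening: 0.0851
gripper_force: 0.0
```

Request:
play_rows:
  motion:
    - [1,[-0.04,0.034,0],0.15]
    - [1,[-0.08,0.07,0],0.3]
    - [1,[-0.12,0.105,0.001],0.45]
    - [1,[-0.1616,0.1376,0.002],0.6]
    - [1,[-0.1616,0.1376,0.002],0.6253]

```text
t: 2.0
ee_pos: [0.5887, -0.0144, 0.2491]
eef_rot: [2.859, 1.303, -0.002]
force: [-0.2, -0.0, -0.5]
opening: 0.0856
gripper_force: 0.0
```

```bash
python3 -c "
from pl import *
go(.587,-.0105,.137,-40.5,1)
from h import *
t=cap('top');s=cap('side')
a=cv2.resize(t['bgr'][150:225,220:290],(560,600),interpolation=cv2.INTER_CUBIC)
b=cv2.resize(s['bgr'][110:230,220:300],(400,600),interpolation=cv2.INTER_CUBIC)[:,:240] if 0 else None
crop(s,205,100,305,220,5,'pics/d.png')
"
```

```text
t2.0 at [ 0.5887 -0.0144  0.2491] yaw -41.0 tilt -1.0 F [-0.2 -0.  -0.5] open 0.0856 q6 2.26
   [1.8, -3.8, 112.1] turn -0.0088
```

View pics/d.png

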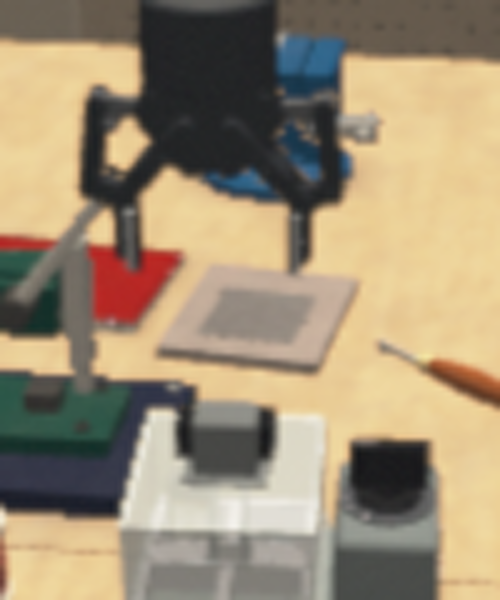

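Side: gripper midpoint at (215,265), block top at (227,415). The alignment fits perspective, so I descend.

Request:
play_rows:
  motion:
    - [1,[0,0,0.02],0]
    - [1,[0,0,0.045],0]
    - [1,[0,0,0.07],0]
    - [1,[0,0,0.075],0]
    - [1,[0,0,0.075],0]

```text
t: 2.6
ee_pos: [0.5863, -0.0095, 0.1753]
eef_rot: [-2.851, -1.318, 0.001]
force: [0.7, 0.3, 0.5]
opening: 0.0853
gripper_force: 0.0
```

```bash
python3 -c "
from pl import *
go(.587,-.0105,.137,-40.5,1)
from h import *
s=cap('side');t=cap('top')
a=cv2.resize(t['bgr'][155:225,220:290],(400,400),interpolation=cv2.INTER_CUBIC)
b=cv2.resize(s['bgr'][140:220,215:295],(400,400),interpolation=cv2.INTER_CUBIC)
cv2.imwrite('pics/e.png',np.hstack([a,b]))
"
```

```text
t2.6 at [ 0.5863 -0.0095  0.1753] yaw -40.38 tilt -1.0 F [0.7 0.3 0.5] open 0.0853 q6 2.26
   [-0.3, 1.2, 38.3] turn 0.002
```

View pics/e.png

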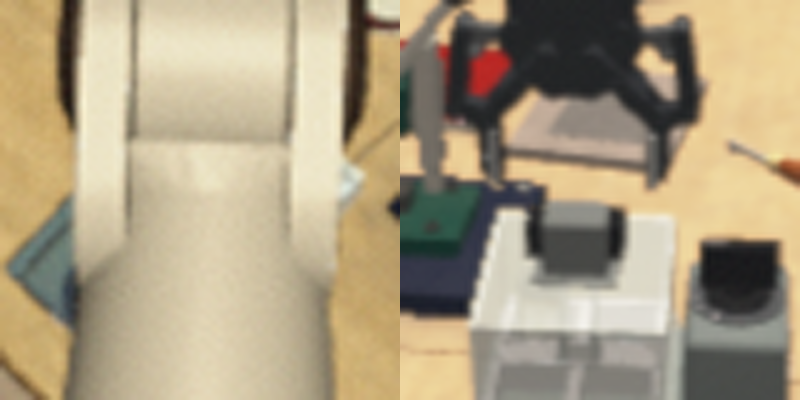

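Side: finger tips at u 493 and 655 (mid 574), block mid at 576, so they're centred. Down and squeeze.

Request:
play_rows:
  motion:
    - [1,[0,0,0.015],0]
    - [1,[0,0,0.03],0]
    - [1,[0,0,0.038],0]
    - [1,[0,0,0.038],0]
    - [1,[0,0,0.038],0]

```text
t: 3.2
ee_pos: [0.5869, -0.0106, 0.1371]
eef_rot: [-2.853, -1.315, 0.001]
force: [-0.2, -0.0, -0.2]
opening: 0.0852
gripper_force: 0.0
```

Request:
play_rows:
  motion:
    - [0,[0,0,0],0]
    - [0,[0,0,0],0]
    - [0,[0,0,0],0]
    - [0,[0,0,0],0]
    - [0,[0,0,0],0]
  grip_force: 50

```text
t: 3.7
ee_pos: [0.5876, -0.0104, 0.1391]
eef_rot: [2.852, 1.315, 0.004]
force: [-1.8, 0.2, 9.5]
opening: 0.0422
gripper_force: 52.2
```

Request:
play_rows:
  motion:
    - [0,[0,0,0],0]
    - [0,[0,0,0],0]
    - [0,[0,0,0],0]
    - [0,[0,0,0],0]
    - [0,[0,0,0],0]

```text
t: 4.2
ee_pos: [0.5876, -0.0104, 0.1391]
eef_rot: [2.852, 1.315, 0.004]
force: [-2.2, 0.0, 8.3]
opening: 0.0423
gripper_force: 52.2
```

```bash
python3 -c "
from pl import *
go(.587,-.0105,.137,-40.5,1)
from h import *
t=cap('side');crop(t,215,140,305,220,5,'pics/f.png')
"
```

```text
t4.2 at [ 0.5876 -0.0104  0.1391] yaw -40.5 tilt -1.0 F [-2.2  0.   8.3] open 0.0423 q6 2.26
   [-0.5, -0.4, 2.1] turn 0.0001
```

View pics/f.png

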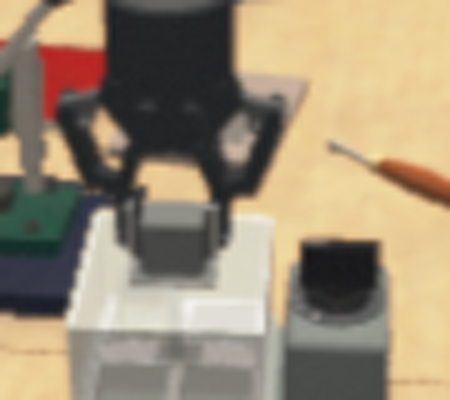

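Request:
play_rows:
  motion:
    - [0,[0,0,-0.01],0]
    - [0,[0,0,-0.02],0]
    - [0,[0,0,-0.035],0]
    - [0,[0,0,-0.05],0]
    - [0,[0,0,-0.065],0]

```text
t: 4.75
ee_pos: [0.5872, -0.0105, 0.204]
eef_rot: [2.853, 1.315, 0.001]
force: [0.6, -0.3, -3.6]
opening: 0.0421
gripper_force: 51.6
```

Request:
play_rows:
  motion:
    - [0,[0,0,-0.015],0]
    - [0,[0,0,-0.03],0]
    - [0,[0,0,-0.045],0]
    - [0,[0,0,-0.06],0]
    - [0,[0,0,-0.06],0]

```text
t: 5.25
ee_pos: [0.5877, -0.0105, 0.2654]
eef_rot: [2.851, 1.314, 0.006]
force: [0.2, 0.2, -2.4]
opening: 0.0422
gripper_force: 51.6
```

```bash
python3 -c "
from h import *
s=cap('side');t=cap('top');print(onz(t,[(285,231.25)],[0.]))
p=onz(t,[(285,231.25)],[0.])[0]
from pl import *
a=go(p[0],p[1],.26,-40.5,2)
p2=go(p[0],p[1],.13,-40.5,1,a)
crop(s,205,60,305,220,3.75,'pics/g.png')
"
```

```text
[[ 0.42776472 -0.11274357  0.        ]]
t5.3 at [ 0.5872 -0.0105  0.2626] yaw -40.5 tilt -1.0 F [ 0.   0.5 -4. ] open 0.0421 q6 2.26
   [-90.7, -27.4, 1.3] turn -0.0
   [-90.7, -27.4, 1.3] turn -0.0
   [0.0, 0.0, 130.0] turn -0.0
```

View pics/g.png

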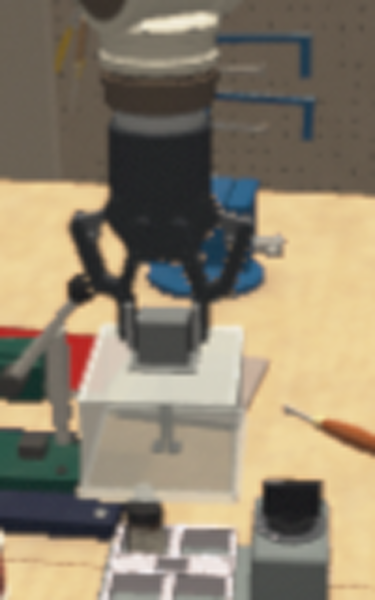

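The cover is lifted. The side crop shows a single mixed bottle at (140,520), in the +x/-y pocket.

Request:
play_rows:
  motion:
    - [0,[-0.02,-0.006,0],0]
    - [0,[-0.045,-0.0135,0],0]
    - [0,[-0.07,-0.021,0],0]
    - [0,[-0.095,-0.0285,0],0]
    - [0,[-0.12,-0.036,0],0]

```text
t: 5.85
ee_pos: [0.4805, -0.0788, 0.2613]
eef_rot: [-2.852, -1.315, 0.002]
force: [0.8, 0.8, -3.4]
opening: 0.042
gripper_force: 51.8
```

Request:
play_rows:
  motion:
    - [0,[-0.02,-0.006,0],0]
    - [0,[-0.04,-0.012,0],0]
    - [0,[-0.055,-0.017,0],0]
    - [0,[-0.0614,-0.019,0],0]
    - [0,[-0.0614,-0.019,0],0]

```text
t: 6.35
ee_pos: [0.4271, -0.113, 0.2623]
eef_rot: [2.854, 1.314, 0.0]
force: [1.2, -0.5, -3.7]
opening: 0.0422
gripper_force: 51.8
```

Request:
play_rows:
  motion:
    - [0,[0,0,0.02],0]
    - [0,[0,0,0.045],0]
    - [0,[0,0,0.07],0]
    - [0,[0,0,0.09],0]
    - [0,[0,0,0.105],0]

```text
t: 6.85
ee_pos: [0.4276, -0.1122, 0.1556]
eef_rot: [-2.852, -1.316, 0.002]
force: [0.0, 0.7, -3.8]
opening: 0.0424
gripper_force: 51.8
```

Request:
play_rows:
  motion:
    - [0,[0,0,0.008],0]
    - [0,[0,0,0.016],0]
    - [0,[0,0,0.022],0]
    - [0,[0,0,0.026],0]
    - [0,[0,0,0.03],0]

```text
t: 7.35
ee_pos: [0.4277, -0.1128, 0.1275]
eef_rot: [2.853, 1.315, 0.001]
force: [-0.1, -0.9, -3.8]
opening: 0.0422
gripper_force: 51.8
```

```bash
python3 -c "
from pl import *
go(.428,-.113,.119,-40.5,1)
"
```

```text
t7.3 at [ 0.4277 -0.1128  0.1275] yaw -40.51 tilt -1.0 F [-0.1 -0.9 -3.8] open 0.0422 q6 2.02
   [0.1, 0.4, 8.5] turn -0.0001
```

Request:
play_rows:
  motion:
    - [0,[0,0,0.005],0]
    - [0,[0,0,0.01],0]
    - [0,[0,0,0.01],0]
    - [1,[0,0,0.01],0]
    - [1,[0,0,0.01],0]

```text
t: 7.85
ee_pos: [0.4276, -0.1128, 0.1174]
eef_rot: [2.853, 1.315, 0.001]
force: [-0.4, -0.3, 0.3]
opening: 0.0698
gripper_force: 0.0
```

Request:
play_rows:
  motion:
    - [1,[0,0,0],0]
    - [1,[0,0,0],0]
    - [1,[0,0,-0.03],0]
    - [1,[0,0,-0.07],0]
    - [1,[0,0,-0.11],0]

```text
t: 8.35
ee_pos: [0.4271, -0.1126, 0.2284]
eef_rot: [-2.853, -1.315, 0.001]
force: [0.6, -0.7, 0.2]
opening: 0.0854
gripper_force: 0.0
```

```bash
python3 -c "
from pl import *
a=go(.5836,-.0547,.227,49.5,3)
go(.5836,-.0547,.076,49.5,1,a)
"
```

```text
t8.3 at [ 0.4271 -0.1126  0.2284] yaw -40.5 tilt -1.0 F [ 0.6 -0.7  0.2] open 0.0854 q6 2.02
   [48.6, 27.1, 0.5] turn -0.5236
   [28.5, 47.8, 0.5] turn -0.5236
   [0.8, 55.6, 0.5] turn -0.5236
   [0.0, 0.0, 151.0] turn -0.0
```

Request:
play_rows:
  motion:
    - [1,[0.01,0.006,0],-0.1]
    - [1,[0.02,0.011,0],-0.2]
    - [1,[0.03,0.017,0],-0.3]
    - [1,[0.04,0.022,0],-0.42]
    - [1,[0.0486,0.0271,0],-0.5236]

```text
t: 8.85
ee_pos: [0.4801, -0.0931, 0.2273]
eef_rot: [2.41, 2.015, 0.0]
force: [-0.5, 0.1, -0.4]
opening: 0.0854
gripper_force: 0.0
```

Request:
play_rows:
  motion:
    - [1,[0.006,0.01,0],-0.1]
    - [1,[0.012,0.02,0],-0.2]
    - [1,[0.018,0.03,0],-0.3]
    - [1,[0.024,0.04,0],-0.42]
    - [1,[0.0285,0.0478,0],-0.5236]

```text
t: 9.35
ee_pos: [0.5324, -0.0738, 0.2271]
eef_rot: [-1.807, -2.57, 0.0]
force: [0.1, -0.2, 0.8]
opening: 0.0853
gripper_force: 0.0
```

Request:
play_rows:
  motion:
    - [1,[0,0.012,0],-0.13]
    - [1,[0,0.024,0],-0.26]
    - [1,[0,0.036,0],-0.4]
    - [1,[0.001,0.048,0],-0.5236]
    - [1,[0.001,0.0556,0],-0.5236]

```text
t: 9.85
ee_pos: [0.5845, -0.0542, 0.227]
eef_rot: [-1.084, -2.948, 0.0]
force: [1.2, 0.2, 0.1]
opening: 0.0852
gripper_force: 0.0
```

Request:
play_rows:
  motion:
    - [1,[0,0,0.02],0]
    - [1,[0,0,0.04],0]
    - [1,[0,0,0.05],0]
    - [1,[0,0,0.05],0]
    - [1,[0,0,0.05],0]

```text
t: 10.35
ee_pos: [0.5839, -0.0546, 0.178]
eef_rot: [1.089, 2.946, 0.0]
force: [0.5, 0.2, 0.4]
opening: 0.0859
gripper_force: 0.0
```

```bash
python3 -c "
from pl import *
go(.5836,-.0547,.076,49.5,1)
from h import *
s=cap('side');t=cap('top')
a=cv2.resize(t['bgr'][160:260,220:320],(400,400),interpolation=cv2.INTER_CUBIC)
b=cv2.resize(s['bgr'][120:220,205:305],(400,400),interpolation=cv2.INTER_CUBIC)
cv2.imwrite('pics/i.png',np.hstack([a,b]))
"
```

```text
t10.3 at [ 0.5839 -0.0546  0.178 ] yaw 49.43 tilt -1.0 F [0.5 0.2 0.4] open 0.0859 q6 0.61
   [0.2, -0.3, 102.0] turn -0.0013
```

View pics/i.png

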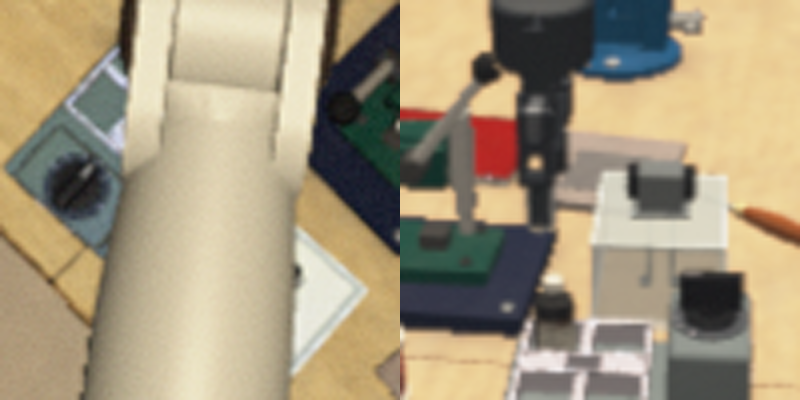

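```bash
python3 -c "
from h import *
s=cap('side'); print(proj(s,[(.5836,-.0547,.095),(.5836,-.0547,.150)]))
h=cv2.cvtColor(s['bgr'],cv2.COLOR_BGR2HSV)[184:196,236:250]
m=((h[:,:,2]>140)&(h[:,:,1]<45)); v,u=np.nonzero(m); print(m.astype(int)); print(u.mean()+236,v.mean()+184, onz(s,[(u.mean()+236,v.mean()+184)],[.093]))
"
```

```text
[[242.88805699 189.10793284]
 [242.36184594 173.87673115]]
[[0 0 0 0 0 0 0 0 0 0 0 0 0 0]
 [0 0 0 0 0 0 0 0 0 0 0 0 0 0]
 [0 0 0 0 0 0 0 0 0 0 0 0 0 0]
 [0 0 0 0 0 0 0 0 0 0 0 0 0 0]
 [0 0 0 0 0 0 0 0 0 0 0 0 0 0]
 [0 0 0 0 0 0 1 1 1 0 0 0 0 0]
 [0 0 0 0 0 0 1 1 1 0 0 0 0 0]
 [0 0 0 0 0 0 1 1 0 0 0 0 0 0]
 [0 0 0 0 0 0 0 0 0 0 0 0 0 0]
 [0 0 0 0 0 0 0 0 0 0 0 0 0 0]
 [0 0 0 0 0 0 0 0 0 0 0 0 0 0]
 [0 0 0 0 0 0 0 0 0 0 0 0 0 0]]
242.875 189.875 [[ 0.58447046 -0.05359835  0.093     ]]
```

The cap sits where expected, within 1 px. Descend, grip, lift.

Request:
play_rows:
  motion:
    - [1,[0,0,0.03],0]
    - [1,[0,0,0.06],0]
    - [1,[0,0,0.085],0]
    - [1,[0,0,0.1],0]
    - [1,[0,0,0.1],0]

```text
t: 11.0
ee_pos: [0.583, -0.0545, 0.0758]
eef_rot: [-1.087, -2.945, 0.001]
force: [0.1, 0.3, 0.2]
opening: 0.0852
gripper_force: 0.0
```

Request:
play_rows:
  motion:
    - [0,[0,0,0],0]
    - [0,[0,0,0],0]
    - [0,[0,0,0],0]
    - [0,[0,0,0],0]
    - [0,[0,0,0],0]
  grip_force: 30

```text
t: 11.5
ee_pos: [0.5844, -0.0547, 0.0785]
eef_rot: [1.087, 2.946, 0.0]
force: [-1.3, 0.3, 7.2]
opening: 0.0324
gripper_force: 29.7
```

Request:
play_rows:
  motion:
    - [0,[0,0,0],0]
    - [0,[0,0,0],0]
    - [0,[0,0,-0.01],0]
    - [0,[0,0,-0.025],0]
    - [0,[0,0,-0.045],0]

```text
t: 12.0
ee_pos: [0.5835, -0.0545, 0.1231]
eef_rot: [-1.087, -2.946, 0.0]
force: [-0.2, -0.2, -0.3]
opening: 0.0323
gripper_force: 30.0
```

```bash
python3 -c "
from pl import *
a=go(.4,-.12,.24,49.5,1)
a=go(.335,-.315,.24,49.5,1,a)
from h import *
t=cap('top')
b=t['bgr'][220:300,300:385]
hsv=cv2.cvtColor(b,cv2.COLOR_BGR2HSV)
print(hsv[38,42],hsv[38,28],hsv[5,5],hsv[20,42])
print(onz(t,[(342,258)],[.012]))
"
```

```text
t12.0 at [ 0.5835 -0.0545  0.1231] yaw 49.5 tilt -1.0 F [-0.2 -0.2 -0.3] open 0.0323 q6 0.61
   [97.0, -169.0, -116.9] turn -0.0
   [-77.2, -190.5, -0.0] turn -0.0
[ 12  44 105] [ 19  51 121] [ 19  96 196] [ 14  67 148]
[[ 0.33527274 -0.32200081  0.012     ]]
```

Request:
play_rows:
  motion:
    - [0,[0,0,-0.025],0]
    - [0,[0,0,-0.055],0]
    - [0,[0,0,-0.085],0]
    - [0,[0.01,-0.018,-0.105],0]
    - [0,[0.025,-0.044,-0.117],0]

```text
t: 12.55
ee_pos: [0.5368, -0.0717, 0.2416]
eef_rot: [1.085, 2.946, 0.001]
force: [-0.3, 0.1, -1.1]
opening: 0.0324
gripper_force: 30.1
```

Request:
play_rows:
  motion:
    - [0,[0.015,-0.026,0],0]
    - [0,[0.032,-0.055,0],0]
    - [0,[0.052,-0.09,0],0]
    - [0,[0.07,-0.123,0],0]
    - [0,[0.063,-0.155,0],0]

```text
t: 13.05
ee_pos: [0.3855, -0.1482, 0.2408]
eef_rot: [1.085, 2.946, 0.0]
force: [1.3, -1.1, -0.4]
opening: 0.0318
gripper_force: 30.1
```

Request:
play_rows:
  motion:
    - [0,[-0.015,-0.038,0],0]
    - [0,[-0.03,-0.076,0],0]
    - [0,[-0.045,-0.115,0],0]
    - [0,[-0.058,-0.145,0],0]
    - [0,[-0.0682,-0.1605,0],0]

```text
t: 13.55
ee_pos: [0.3341, -0.3171, 0.2402]
eef_rot: [1.09, 2.945, -0.001]
force: [1.2, 0.3, -0.3]
opening: 0.0323
gripper_force: 30.1
```

Request:
play_rows:
  motion:
    - [0,[0,0,0.03],0]
    - [0,[0,0,0.06],0]
    - [0,[0,0,0.09],0]
    - [0,[0,0,0.12],0]
    - [0,[0,0,0.145],0]

```text
t: 14.05
ee_pos: [0.3352, -0.315, 0.0936]
eef_rot: [1.087, 2.947, -0.0]
force: [0.0, -0.7, -0.4]
opening: 0.0323
gripper_force: 30.1
```

```bash
python3 -c "
from pl import *
a=go(.335,-.315,.0705,49.5,1)
from h import *
s=cap('side');t=cap('top')
a=cv2.resize(t['bgr'][200:300,290:390],(400,400),interpolation=cv2.INTER_CUBIC)
b=cv2.resize(s['bgr'][110:210,205:305],(400,400),interpolation=cv2.INTER_CUBIC)
cv2.imwrite('pics/j.png',np.hstack([a,b]))
"
```

```text
t14.1 at [ 0.3352 -0.315   0.0936] yaw 49.49 tilt -1.0 F [ 0.  -0.7 -0.4] open 0.0323 q6 -0.05
   [0.1, -0.2, 23.1] turn -0.0001
```

View pics/j.png

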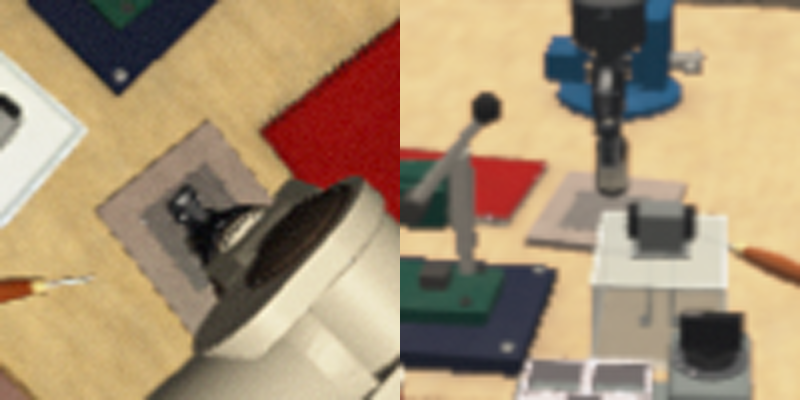

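Top: the gripper is over the slab's middle patch at (185,200). Side: the bottle is at (612,180), above the slab. Lower, release, rise.

Request:
play_rows:
  motion:
    - [0,[0,0,0.008],0]
    - [0,[0,0,0.015],0]
    - [0,[0,0,0.02],0]
    - [0,[0,0,0.0225],0]
    - [0,[0,0,0.0235],0]

```text
t: 14.65
ee_pos: [0.3354, -0.3151, 0.0709]
eef_rot: [1.087, 2.947, -0.0]
force: [-0.3, 0.1, -0.3]
opening: 0.0323
gripper_force: 30.1
```

Request:
play_rows:
  motion:
    - [0,[0,0,0],0]
    - [0.6,[0,0,0],0]
    - [0.6,[0,0,0],0]
    - [0.6,[0,0,0],0]
    - [1,[0,0,0],0]

```text
t: 15.15
ee_pos: [0.3353, -0.3151, 0.0709]
eef_rot: [1.087, 2.947, -0.0]
force: [0.6, 0.2, -0.3]
opening: 0.0645
gripper_force: 0.0
```

Request:
play_rows:
  motion:
    - [1,[0,0,-0.02],0]
    - [1,[0,0,-0.06],0]
    - [1,[0,0,-0.1],0]
    - [1,[0,0,-0.14],0]
    - [1,[0,0,-0.17],0]

```text
t: 15.65
ee_pos: [0.3354, -0.3152, 0.2435]
eef_rot: [1.087, 2.946, -0.001]
force: [0.2, 0.6, -0.4]
opening: 0.0855
gripper_force: 0.0
```

```bash
python3 -c "
from pl import *
a=go(.40,-.12,.24,49.5,1)
a=go(.4,.1,.24,49.5,1,a)
a=go(.63,.2085,.2,49.5,1,a)
from h import *
s=cap('side')
print(proj(s,[(.335,-.315,.087),(.335,-.315,.012)]))
crop(s,205,110,305,270,3.75,'pics/k.png')
"
```

```text
t15.7 at [ 0.3354 -0.3152  0.2435] yaw 49.5 tilt -1.0 F [ 0.2  0.6 -0.4] open 0.0855 q6 -0.05
   [77.7, 190.3, 3.5] turn -0.0
   [142.9, 167.3, -0.0] turn -0.0
   [-104.4, 231.9, 40.0] turn -0.0
[[257.52276533 145.55572384]
 [257.66281615 162.10610566]]
```

View pics/k.png

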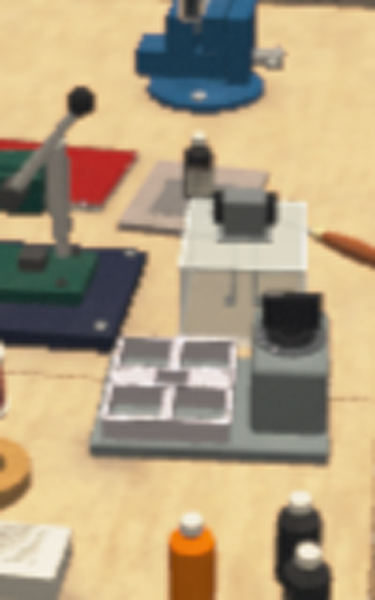

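Side: the mixed bottle stands upright on the slab at (198,165), the holder is empty, and the cover stands on the bench at (243,265).

```bash
python3 -c "
from pl import *
a=(.3354,-.3150,.24,49.5)
a=go(.40,-.12,.24,49.5,1,a)
a=go(.4,.1,.24,92.5,1,a)
a=go(.54,.16,.24,135.5,1,a)
a=go(.63,.208,.2,139.5,1,a)
a=go(.63,.208,.12,139.5,1,a)
"
```

```text
[77.5, 190.2, -0.0] turn -0.0
   [142.9, 167.3, -0.0] turn -0.7505
   [-142.5, 53.8, -0.0] turn -0.7505
   [-97.3, -30.5, 40.0] turn -0.0698
   [0.0, 0.0, 80.0] turn -0.0
```

Request:
play_rows:
  motion:
    - [1,[0.015,0.038,0],0]
    - [1,[0.03,0.075,0],0]
    - [1,[0.045,0.112,0],0]
    - [1,[0.06,0.15,0],0]
    - [1,[0.0775,0.19,0],0]

```text
t: 16.2
ee_pos: [0.4, -0.1189, 0.2407]
eef_rot: [1.088, 2.947, -0.0]
force: [0.1, -0.3, 0.4]
opening: 0.0854
gripper_force: 0.0
```

Request:
play_rows:
  motion:
    - [1,[0.028,0.033,0],-0.15]
    - [1,[0.057,0.067,0],-0.3]
    - [1,[0.086,0.1,0],-0.45]
    - [1,[0.114,0.133,0],-0.6]
    - [1,[0.143,0.1673,0],-0.75]

```text
t: 16.7
ee_pos: [0.3993, 0.1016, 0.2408]
eef_rot: [-0.077, 3.14, 0.0]
force: [1.2, -0.8, 0.5]
opening: 0.0852
gripper_force: 0.0
```

Request:
play_rows:
  motion:
    - [0.62,[-0.028,0.011,0],-0.15]
    - [0.62,[-0.057,0.022,0],-0.3]
    - [0.62,[-0.086,0.033,0],-0.45]
    - [0.62,[-0.115,0.044,0],-0.6]
    - [0.62,[-0.1425,0.0538,0],-0.75]

```text
t: 17.2
ee_pos: [0.5409, 0.1604, 0.2403]
eef_rot: [1.223, -2.894, -0.0]
force: [0.9, 1.0, 0.2]
opening: 0.0531
gripper_force: 0.0
```

Request:
play_rows:
  motion:
    - [0.62,[-0.03,-0.01,0],-0.05]
    - [0.62,[-0.06,-0.02,0.01],-0.0708]
    - [0.62,[-0.09,-0.028,0.025],-0.0708]
    - [0.62,[-0.0973,-0.0305,0.04],-0.0708]
    - [0.62,[-0.0973,-0.0305,0.04],-0.0708]

```text
t: 17.7
ee_pos: [0.6294, 0.2077, 0.197]
eef_rot: [1.314, -2.848, -0.001]
force: [-0.8, -0.1, -1.1]
opening: 0.0529
gripper_force: 0.0
```

```bash
python3 -c "
from pl import *
a=go(.63,.208,.063,139.5,1)
from h import *
s=cap('side');
print(proj(s,[(.63,.208,.075),(.661,.2535,.075)]))
# orange caps
h=cv2.cvtColor(s['bgr'],cv2.COLOR_BGR2HSV)
for b in ((272,236,296,262),(248,240,264,252),(260,276,278,290)):
    x0,y0,x1,y1=b; r=h[y0:y1,x0:x1]; m=((r[:,:,2]>150)&(r[:,:,1]<50)).astype(np.uint8)
    n,l,st,ce=cv2.connectedComponentsWithStats(m)
    for i in range(1,n):
        if st[i,4]>5: print(st[i,4],ce[i]+[x0,y0],onz(s,[ce[i]+[x0,y0]],[.073]))
"
```

```text
t17.7 at [0.6294 0.2077 0.197 ] yaw 139.52 tilt -0.99999 F [-0.8 -0.1 -1.1] open 0.0529 q6 -0.55
   [-0.6, -0.3, 134.0] turn 0.0003
[[284.86832793 242.35965974]
 [287.13764702 256.66933765]]
22 [284.72727273 242.95454545] [[0.63024673 0.20782111 0.073     ]]
27 [286.59259259 257.07407407] [[0.66154283 0.25216137 0.073     ]]
21 [255.42857143 248.80952381] [[0.70530759 0.18041743 0.073     ]]
30 [268.63333333 284.73333333] [[0.75351253 0.29770708 0.073     ]]
```

Request:
play_rows:
  motion:
    - [0.62,[0,0,0.03],0]
    - [0.62,[0,0,0.065],0]
    - [0.62,[0,0,0.1],0]
    - [0.62,[0,0,0.125],0]
    - [0.62,[0,0,0.137],0]

```text
t: 18.25
ee_pos: [0.6283, 0.2069, 0.0628]
eef_rot: [1.314, -2.852, -0.0]
force: [0.2, -0.7, -0.4]
opening: 0.0531
gripper_force: 0.0
```

Request:
play_rows:
  motion:
    - [0.62,[0,0,0],0]
    - [0,[0,0,0],0]
    - [0,[0,0,0],0]
    - [0,[0,0,0],0]
    - [0,[0,0,0],0]

```text
t: 18.75
ee_pos: [0.6307, 0.2079, 0.0663]
eef_rot: [-1.314, 2.85, -0.001]
force: [-1.5, -0.6, 7.3]
opening: 0.0313
gripper_force: 29.9
```

Request:
play_rows:
  motion:
    - [0,[0,0,-0.02],0]
    - [0,[0,0,-0.05],0]
    - [0,[0,0,-0.08],0]
    - [0,[0,0,-0.1],0]
    - [0,[0,0,-0.1],0]

```text
t: 19.25
ee_pos: [0.6312, 0.2081, 0.1684]
eef_rot: [-1.313, 2.847, -0.001]
force: [0.9, 0.8, -0.5]
opening: 0.0311
gripper_force: 30.1
```

```bash
python3 -c "
from pl import *
a=go(.5836,-.0545,.17,139.5,2)
a=go(.5836,-.0545,.0825,139.5,1,a)
"
```

```text
t19.2 at [0.6312 0.2081 0.1684] yaw 139.5 tilt -0.99998 F [ 0.9  0.8 -0.5] open 0.0311 q6 -0.55
   [115.3, -67.2, -0.8] turn -0.0
   [115.3, -67.2, -0.8] turn -0.0
   [0.0, 0.0, 87.5] turn -0.0
```

Request:
play_rows:
  motion:
    - [0,[0.02,-0.012,0],0]
    - [0,[0.045,-0.0265,0],0]
    - [0,[0.07,-0.041,0],0]
    - [0,[0.095,-0.056,0],0]
    - [0,[0.12,-0.0706,0],0]

```text
t: 19.75
ee_pos: [0.605, 0.0695, 0.163]
eef_rot: [1.315, -2.852, -0.0]
force: [0.5, 0.6, -0.3]
opening: 0.0312
gripper_force: 30.1
```

Request:
play_rows:
  motion:
    - [0,[0.03,-0.0176,0],0]
    - [0,[0.06,-0.0353,0],0]
    - [0,[0.09,-0.053,0],0]
    - [0,[0.1097,-0.0646,0],0]
    - [0,[0.1097,-0.0646,0],0]

```text
t: 20.25
ee_pos: [0.5827, -0.0573, 0.1632]
eef_rot: [1.31, -2.854, 0.0]
force: [-0.0, 0.6, -0.9]
opening: 0.0314
gripper_force: 30.1
```

Request:
play_rows:
  motion:
    - [0,[0,0,0],0]
    - [0,[0,0,0.01],0]
    - [0,[0,0,0.025],0]
    - [0,[0,0,0.035],0]
    - [0,[0,0,0.04],0]

```text
t: 20.75
ee_pos: [0.5826, -0.0542, 0.1215]
eef_rot: [1.315, -2.85, -0.002]
force: [0.1, -0.2, -1.9]
opening: 0.0313
gripper_force: 30.1
```

```bash
python3 -c "
from pl import *
a=go(.5836,-.0545,.086,139.5,1)
from h import *
s=cap('side');crop(s,215,140,295,220,6,'pics/l.png')
"
```

```text
t20.8 at [ 0.5826 -0.0542  0.1215] yaw 139.55 tilt -1.0 F [ 0.1 -0.2 -1.9] open 0.0313 q6 -0.96
   [-0.4, -0.9, 35.5] turn 0.0008
```

View pics/l.png

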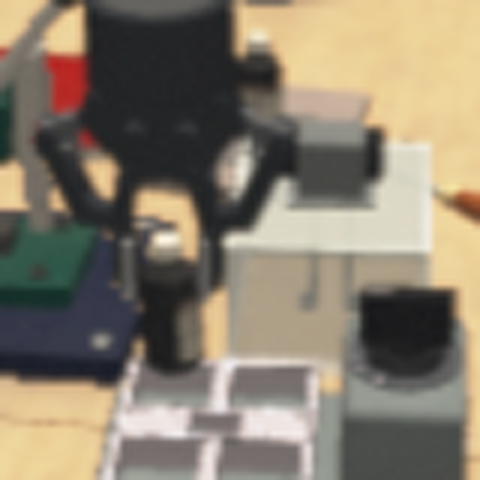

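Side: the bottle hangs above the +x/-y pocket, bottle foot at (175,370), pocket at (170,385). Lower it.

Request:
play_rows:
  motion:
    - [0,[0,0,0.008],0]
    - [0,[0,0,0.016],0]
    - [0,[0,0,0.024],0]
    - [0,[0,0,0.032],0]
    - [0,[0,0,0.036],0]

```text
t: 21.3
ee_pos: [0.583, -0.0548, 0.0867]
eef_rot: [1.315, -2.852, -0.001]
force: [0.6, 0.3, -0.2]
opening: 0.0314
gripper_force: 30.1
```

Request:
play_rows:
  motion:
    - [0,[0,0,0],0]
    - [0.6,[0,0,0],0]
    - [0.6,[0,0,0],0]
    - [0.62,[0,0,0],0]
    - [0.62,[0,0,0],0]

```text
t: 21.8
ee_pos: [0.5835, -0.0548, 0.0881]
eef_rot: [-1.315, 2.853, -0.0]
force: [0.1, 0.3, -0.4]
opening: 0.0532
gripper_force: 0.0
```

Request:
play_rows:
  motion:
    - [0.62,[0,0,-0.02],0]
    - [0.62,[0,0,-0.05],0]
    - [0.62,[0,0,-0.08],0]
    - [0.62,[0,0,-0.11],0]
    - [0.62,[0,0,-0.12],0]

```text
t: 22.3
ee_pos: [0.5842, -0.0549, 0.2113]
eef_rot: [-1.314, 2.85, -0.003]
force: [-0.4, -1.1, 0.2]
opening: 0.0529
gripper_force: 0.0
```

```bash
python3 -c "
from pl import *
a=go(.661,.253,.2,139.5,2)
a=go(.661,.253,.063,139.5,1,a)
from h import *
s=cap('side')
print(proj(s,[(.5836,-.0545,.095),(.661,.2535,.075)]))
h=cv2.cvtColor(s['bgr'],cv2.COLOR_BGR2HSV)
for b,z in (((272,236,296,262),.073),((236,180,250,196),.093)):
    x0,y0,x1,y1=b; r=h[y0:y1,x0:x1]; m=((r[:,:,2]>140)&(r[:,:,1]<50)).astype(np.uint8)
    n,l,st,ce=cv2.connectedComponentsWithStats(m)
    for i in range(1,n):
        if st[i,4]>5: print(st[i,4],ce[i]+[x0,y0],onz(s,[ce[i]+[x0,y0]],[z]))
"
```

```text
t22.3 at [ 0.5842 -0.0549  0.2113] yaw 139.5 tilt -0.99999 F [-0.4 -1.1  0.2] open 0.0529 q6 -0.96
   [-142.0, 70.8, 5.7] turn -0.0
   [-142.0, 70.8, 5.7] turn -0.0
   [0.0, 0.0, 137.0] turn -0.0
[[242.92347889 189.13380933]
 [287.13764702 256.66933765]]
26 [286.96153846 257.30769231] [[0.66136162 0.25336142 0.073     ]]
12 [243.         189.83333333] [[ 0.58400894 -0.05357141  0.093     ]]
```

Request:
play_rows:
  motion:
    - [0.62,[-0.03,0.015,0],0]
    - [0.62,[-0.06,0.03,0],0]
    - [0.62,[-0.095,0.047,0],0]
    - [0.62,[-0.13,0.064,0],0]
    - [0.62,[-0.16,0.079,0],0]

```text
t: 22.85
ee_pos: [0.6272, 0.1199, 0.2061]
eef_rot: [1.315, -2.851, -0.001]
force: [-0.3, 0.8, -0.5]
opening: 0.053
gripper_force: 0.0
```

Request:
play_rows:
  motion:
    - [0.62,[-0.03,0.015,0],0]
    - [0.62,[-0.06,0.03,0],0]
    - [0.62,[-0.095,0.047,0],0]
    - [0.62,[-0.1241,0.0618,0],0]
    - [0.62,[-0.1241,0.0618,0],0]

```text
t: 23.35
ee_pos: [0.6606, 0.2565, 0.2046]
eef_rot: [1.319, -2.848, -0.001]
force: [0.0, 0.5, -1.0]
opening: 0.0526
gripper_force: 0.0
```

Request:
play_rows:
  motion:
    - [0.62,[0,0,0],0]
    - [0.62,[0,0,0.02],0]
    - [0.62,[0,0,0.05],0]
    - [0.62,[0,0,0.08],0]
    - [0.62,[0,0,0.1],0]

```text
t: 23.85
ee_pos: [0.6599, 0.2508, 0.105]
eef_rot: [1.312, -2.852, 0.0]
force: [-0.0, -1.2, -0.4]
opening: 0.0527
gripper_force: 0.0
```

```bash
python3 -c "
from pl import *
a=go(.661,.253,.063,139.5,1)
"
```

```text
t23.9 at [0.6599 0.2508 0.105 ] yaw 139.41 tilt -1.0 F [-0.  -1.2 -0.4] open 0.0527 q6 -0.5
   [-2.4, 0.6, 42.0] turn -0.0015
```

Request:
play_rows:
  motion:
    - [0.62,[0,0,0.015],0]
    - [0.62,[0,0,0.03],0]
    - [0.62,[0,0,0.044],0]
    - [0.62,[0,0,0.044],0]
    - [0.62,[0,0,0.044],0]

```text
t: 24.35
ee_pos: [0.6609, 0.2526, 0.0641]
eef_rot: [-1.315, 2.853, -0.0]
force: [-0.4, 0.1, 0.9]
opening: 0.0529
gripper_force: 0.0
```

Request:
play_rows:
  motion:
    - [0,[0,0,0],0]
    - [0,[0,0,0],0]
    - [0,[0,0,0],0]
    - [0,[0,0,0],0]
    - [0,[0,0,0],0]

```text
t: 24.85
ee_pos: [0.6614, 0.2529, 0.0651]
eef_rot: [-1.314, 2.851, -0.0]
force: [-0.4, -0.2, 6.3]
opening: 0.0317
gripper_force: 30.1
```

Request:
play_rows:
  motion:
    - [0,[0,0,-0.02],0]
    - [0,[0,0,-0.05],0]
    - [0,[0,0,-0.08],0]
    - [0,[0,0,-0.1],0]
    - [0,[0,0,-0.1],0]

```text
t: 25.35
ee_pos: [0.6618, 0.2531, 0.1674]
eef_rot: [-1.313, 2.848, -0.0]
force: [0.9, 0.2, -0.2]
opening: 0.032
gripper_force: 30.1
```

```bash
python3 -c "
from pl import *
a=go(.6304,.0,.163,139.5,2)
a=go(.6304,.0,.085,139.5,1,(.661,.253,.163,139.5))
a=go(.6304,.0,.163,139.5,2,(.661,.253,.163,139.5))
"
```

```text
t25.4 at [0.6618 0.2531 0.1674] yaw 139.5 tilt -0.99999 F [ 0.9  0.2 -0.2] open 0.032 q6 -0.5
   [106.4, -70.2, 2.2] turn 0.0
   [106.4, -70.2, 2.2] turn 0.0
   [212.3, -141.0, 78.0] turn -0.0
   [106.1, -70.5, -0.0] turn -0.0
   [106.1, -70.5, -0.0] turn -0.0
```

Request:
play_rows:
  motion:
    - [0,[0.018,-0.012,0],0]
    - [0,[0.04,-0.0266,0],0]
    - [0,[0.062,-0.0412,0],0]
    - [0,[0.084,-0.0558,0],0]
    - [0,[0.1061,-0.0705,0],0]

```text
t: 25.85
ee_pos: [0.6448, 0.1252, 0.1621]
eef_rot: [1.315, -2.851, -0.001]
force: [0.1, -0.2, -0.4]
opening: 0.0319
gripper_force: 30.1
```

Request:
play_rows:
  motion:
    - [0,[0.025,-0.0166,0],0]
    - [0,[0.05,-0.0332,0],0]
    - [0,[0.075,-0.05,0],0]
    - [0,[0.095,-0.063,0],0]
    - [0,[0.1062,-0.0705,0],0]

```text
t: 26.35
ee_pos: [0.6294, -0.0021, 0.1624]
eef_rot: [1.313, -2.852, -0.001]
force: [-0.3, 0.5, -0.4]
opening: 0.0318
gripper_force: 30.1
```

Request:
play_rows:
  motion:
    - [0,[0,0,0],0]
    - [0,[0,0,0.01],0]
    - [0,[0,0,0.025],0]
    - [0,[0,0,0.035],0]
    - [0,[0,0,0.04],0]

```text
t: 26.85
ee_pos: [0.6294, 0.0004, 0.1213]
eef_rot: [1.316, -2.85, -0.002]
force: [-0.2, -0.1, -1.2]
opening: 0.0316
gripper_force: 30.1
```

```bash
python3 -c "
from pl import *
a=go(.6304,.0,.085,139.5,1)
"
```

```text
t26.9 at [6.294e-01 4.000e-04 1.213e-01] yaw 139.56 tilt -1.0 F [-0.2 -0.1 -1.2] open 0.0316 q6 -0.86
   [-0.3, -1.1, 36.3] turn 0.001
```

Request:
play_rows:
  motion:
    - [0,[0,0,0.008],0]
    - [0,[0,0,0.016],0]
    - [0,[0,0,0.024],0]
    - [0,[0,0,0.032],0]
    - [0,[0,0,0.0375],0]

```text
t: 27.35
ee_pos: [0.63, -0.0004, 0.0854]
eef_rot: [1.315, -2.853, -0.0]
force: [-0.3, 0.1, -1.3]
opening: 0.0318
gripper_force: 30.1
```

Request:
play_rows:
  motion:
    - [0,[0,0,0],0]
    - [0.6,[0,0,0],0]
    - [0.6,[0,0,0],0]
    - [0.62,[0,0,0],0]
    - [0.62,[0,0,0],0]

```text
t: 27.85
ee_pos: [0.6303, -0.0003, 0.0865]
eef_rot: [-1.315, 2.853, -0.0]
force: [0.3, -0.9, 0.1]
opening: 0.053
gripper_force: 0.0
```

Request:
play_rows:
  motion:
    - [0.62,[0,0,-0.02],0]
    - [0.62,[0,0,-0.05],0]
    - [0.62,[0,0,-0.09],0]
    - [0.62,[0,0,-0.13],0]
    - [0.62,[0,0,-0.16],0]

```text
t: 28.35
ee_pos: [0.6303, -0.0003, 0.2493]
eef_rot: [-1.314, 2.851, -0.002]
force: [1.1, 0.2, 0.1]
opening: 0.0528
gripper_force: 0.0
```

Request:
play_rows:
  motion:
    - [1,[0.03,0.03,0],0]
    - [1,[0.06,0.06,0],0]
    - [1,[0.09,0.09,0],0]
    - [1,[0.12,0.12,0],0]
    - [1,[0.13,0.13,0],0]

```text
t: 28.85
ee_pos: [0.444, -0.0149, 0.2471]
eef_rot: [-1.315, 2.853, -0.001]
force: [0.8, 0.1, 0.9]
opening: 0.0855
gripper_force: 0.0
```

```bash
python3 -c "
from pl import *
a=go(.428,-.113,.25,139.5,1)
from h import *
s=cap('side');t=cap('top')
cv2.imwrite('pics/s_m.png',s['bgr']);cv2.imwrite('pics/t_m.png',t['bgr'])
print(proj(s,[(.6304,0,.095),(.428,-.113,.124)]))
h=cv2.cvtColor(s['bgr'],cv2.COLOR_BGR2HSV)
for b,z in (((225,190,245,215),.093),((236,180,250,196),.093)):
    x0,y0,x1,y1=b; r=h[y0:y1,x0:x1]; m=((r[:,:,2]>150)&(r[:,:,1]<40)).astype(np.uint8)
    n,l,st,ce=cv2.connectedComponentsWithStats(m)
    for i in range(1,n):
        if st[i,4]>5: print(st[i,4],ce[i]+[x0,y0],onz(s,[ce[i]+[x0,y0]],[z]))
a=cv2.resize(t['bgr'][155:275,215:315],(500,600),interpolation=cv2.INTER_CUBIC)
b=cv2.resize(s['bgr'][130:230,225:275],(300,600),interpolation=cv2.INTER_CUBIC)
cv2.imwrite('pics/n.png',np.hstack([a,b]))
"
```

```text
t28.9 at [ 0.444  -0.0149  0.2471] yaw 139.49 tilt -1.0 F [0.8 0.1 0.9] open 0.0855 q6 -0.9
   [84.9, -51.6, -2.9] turn -0.0002
[[240.23482015 201.43363699]
 [270.2393805  161.2080379 ]]
12 [236.08333333 202.75      ] [[ 0.6426962  -0.00406724  0.093     ]]
6 [240.  201.5] [[ 0.62950634 -0.00272155  0.093     ]]
15 [233.93333333 210.93333333] [[0.67132956 0.02830971 0.093     ]]
```

View pics/n.png

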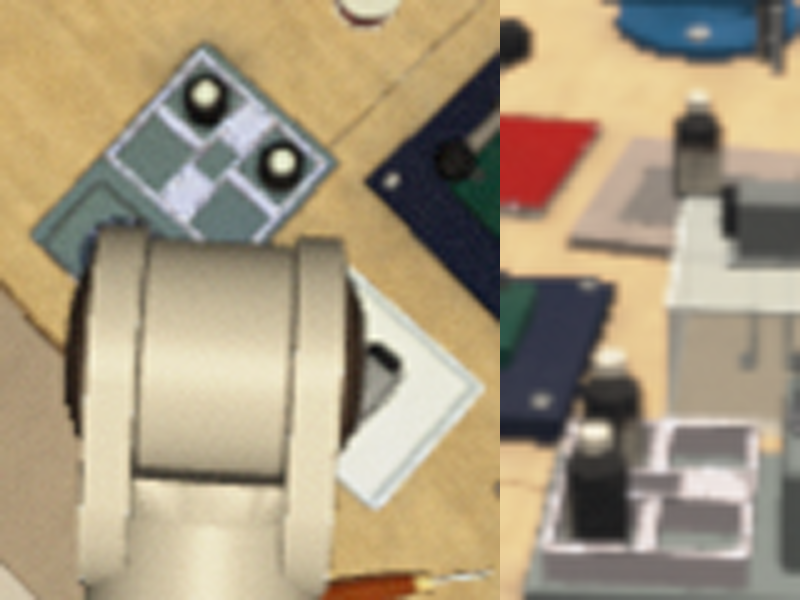

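Both waiting bottles stand in pockets, top view (205,95) and (282,162). Now check numerically whether the cover has been shifted.

```bash
python3 -c "
from h import *
k=cv2.imread('pics/k.png',0).astype(np.float32)
s=cv2.imread('pics/s_m.png'); n=cv2.resize(s[110:270,205:305],None,fx=3.75,fy=3.75,interpolation=cv2.INTER_CUBIC)
n=cv2.cvtColor(n,cv2.COLOR_BGR2GRAY).astype(np.float32)
R=(slice(165,330),slice(170,315))
print(cv2.phaseCorrelate(k[R],n[R]), np.abs(k[R]-n[R]).mean())
r=cv2.matchTemplate(n,k[185:240,205:285],cv2.TM_CCOEFF_NORMED); print(cv2.minMaxLoc(r))
"
```

```text
((0.005287422803121444, -0.0003853243132425632), 0.9867848911991826) 0.56597704
(-0.646056592464447, 0.9999088644981384, (119, 107), (205, 185))
```

The cover hasn't moved. Regrasp it.

Request:
play_rows:
  motion:
    - [1,[0.02,-0.011,0],0]
    - [1,[0.045,-0.025,0],0]
    - [1,[0.07,-0.039,0],0]
    - [1,[0.0874,-0.0492,0],0]
    - [1,[0.0874,-0.0492,0],0]

```text
t: 29.45
ee_pos: [0.4281, -0.115, 0.2461]
eef_rot: [1.312, -2.854, 0.0]
force: [0.0, -0.5, 0.2]
opening: 0.0851
gripper_force: 0.0
```

Request:
play_rows:
  motion:
    - [1,[0,0,0.02],0]
    - [1,[0,0,0.04],0]
    - [1,[0,0,0.07],0]
    - [1,[0,0,0.07],0]
    - [1,[0,0,0.07],0]

```text
t: 29.95
ee_pos: [0.4278, -0.1127, 0.1767]
eef_rot: [1.316, -2.852, -0.001]
force: [1.8, 0.3, 0.5]
opening: 0.0854
gripper_force: 0.0
```

```bash
python3 -c "
from pl import *
a=go(.4277,-.1128,.117,139.5,1)
from h import *
k=cv2.imread('pics/k.png',0).astype(np.float32)
s=cap('side')['bgr']; n=cv2.resize(s[110:270,205:305],None,fx=3.75,fy=3.75,interpolation=cv2.INTER_CUBIC)
n=cv2.cvtColor(n,cv2.COLOR_BGR2GRAY).astype(np.float32)
r=cv2.matchTemplate(n,k[185:240,205:285],cv2.TM_CCOEFF_NORMED); print(cv2.minMaxLoc(r))
r=cv2.matchTemplate(n,k[245:330,180:245],cv2.TM_CCOEFF_NORMED); print(cv2.minMaxLoc(r))
"
```

```text
t29.9 at [ 0.4278 -0.1127  0.1767] yaw 139.53 tilt -1.0 F [1.8 0.3 0.5] open 0.0854 q6 -1.12
   [0.1, 0.1, 59.7] turn 0.0005
(-0.6677854657173157, 0.9999060034751892, (113, 109), (205, 185))
(-0.9452407956123352, 0.9997047781944275, (29, 328), (180, 245))
```

Request:
play_rows:
  motion:
    - [1,[0,0,0.02],0]
    - [1,[0,0,0.04],0]
    - [1,[0,0,0.06],0]
    - [1,[0,0,0.06],0]
    - [1,[0,0,0.06],0]

```text
t: 30.5
ee_pos: [0.4282, -0.1132, 0.1179]
eef_rot: [-1.315, 2.852, -0.001]
force: [-0.5, 0.4, 1.0]
opening: 0.0851
gripper_force: 0.0
```

Request:
play_rows:
  motion:
    - [0,[0,0,0],0]
    - [0,[0,0,0],0]
    - [0,[0,0,0],0]
    - [0,[0,0,0],0]
    - [0,[0,0,0],0]
  grip_force: 50

```text
t: 31.0
ee_pos: [0.4281, -0.1132, 0.1183]
eef_rot: [-1.314, 2.851, -0.002]
force: [-3.5, 2.2, 12.6]
opening: 0.0423
gripper_force: 50.8
```

Request:
play_rows:
  motion:
    - [0,[0,0,0],0]
    - [0,[0,0,0],0]
    - [0,[0,0,0],0]
    - [0,[0,0,0],0]
    - [0,[0,0,0],0]

```text
t: 31.5
ee_pos: [0.4282, -0.1132, 0.1184]
eef_rot: [-1.314, 2.851, -0.002]
force: [-3.3, 2.2, 12.5]
opening: 0.0424
gripper_force: 50.8
```

```bash
python3 -c "
from pl import *
a=go(.4277,-.1128,.117,139.5,1)
a=go(.5872,-.0105,.26,139.5,2,(.4277,-.1128,.26,139.5))
"
```

```text
t31.5 at [ 0.4282 -0.1132  0.1184] yaw 139.5 tilt -1.0 F [-3.3  2.2 12.5] open 0.0424 q6 -1.12
   [-0.0, 0.6, 1.4] turn 0.0
   [-90.7, -27.4, -0.0] turn -0.0
   [-90.7, -27.4, -0.0] turn -0.0
```

Request:
play_rows:
  motion:
    - [0,[0,0,-0.015],0]
    - [0,[0,0,-0.035],0]
    - [0,[0,0,-0.06],0]
    - [0,[0,0,-0.09],0]
    - [0,[0,0,-0.115],0]

```text
t: 32.0
ee_pos: [0.4274, -0.1132, 0.2333]
eef_rot: [-1.315, 2.853, -0.0]
force: [0.5, -0.4, -3.3]
opening: 0.0423
gripper_force: 53.0
```

Request:
play_rows:
  motion:
    - [0,[0,0,-0.02],0]
    - [0,[0,0,-0.03],0]
    - [0,[-0.02,-0.006,-0.03],0]
    - [0,[-0.045,-0.0136,-0.03],0]
    - [0,[-0.07,-0.0212,-0.03],0]

```text
t: 32.5
ee_pos: [0.4896, -0.0733, 0.2612]
eef_rot: [1.314, -2.853, -0.0]
force: [0.3, 0.1, -3.7]
opening: 0.0418
gripper_force: 53.1
```

Request:
play_rows:
  motion:
    - [0,[-0.03,-0.009,0],0]
    - [0,[-0.06,-0.018,0],0]
    - [0,[-0.09,-0.0275,0],0]
    - [0,[-0.1114,-0.0337,0],0]
    - [0,[-0.1114,-0.0337,0],0]

```text
t: 33.0
ee_pos: [0.5885, -0.0094, 0.2594]
eef_rot: [1.317, -2.85, -0.002]
force: [-1.0, -0.5, -4.4]
opening: 0.0421
gripper_force: 53.1
```

Request:
play_rows:
  motion:
    - [0,[0,0,0],0]
    - [0,[0,0,0],0]
    - [0,[0,0,0],0]
    - [0,[0,0,0],0]
    - [0,[0,0,0],0]

```text
t: 33.5
ee_pos: [0.5868, -0.0112, 0.2616]
eef_rot: [-1.314, 2.853, -0.0]
force: [-0.5, -0.3, -3.8]
opening: 0.0421
gripper_force: 53.1
```

```bash
python3 -c "
from pl import *
a=go(.5874,-.0105,.15,139.5,1)
"
```

```text
t33.5 at [ 0.5868 -0.0112  0.2616] yaw 139.47 tilt -1.0 F [-0.5 -0.3 -3.8] open 0.0421 q6 -0.88
   [-0.9, 0.0, 111.6] turn -0.0005
```

Request:
play_rows:
  motion:
    - [0,[-0.0007,0,0.02],0]
    - [0,[-0.0007,0,0.045],0]
    - [0,[-0.0007,0,0.07],0]
    - [0,[-0.0007,0,0.09],0]
    - [0,[-0.0007,0,0.1],0]

```text
t: 34.0
ee_pos: [0.5867, -0.0105, 0.1594]
eef_rot: [1.314, -2.851, -0.002]
force: [0.0, -0.2, -3.6]
opening: 0.0418
gripper_force: 53.1
```

Request:
play_rows:
  motion:
    - [0,[0,0,0.003],0]
    - [0,[0,0,0.006],0]
    - [0,[0,0,0.009],0]
    - [0,[0,0,0.012],0]
    - [0,[0,0,0.015],0]

```text
t: 34.5
ee_pos: [0.5878, -0.0104, 0.1466]
eef_rot: [-1.315, 2.852, -0.001]
force: [-0.1, -0.1, -3.1]
opening: 0.0419
gripper_force: 53.1
```

Request:
play_rows:
  motion:
    - [0,[0,0,0.002],0]
    - [0,[0,0,0.004],0]
    - [0,[0,0,0.006],0]
    - [0,[0,0,0.008],0]
    - [0,[0,0,0.009],0]

```text
t: 35.0
ee_pos: [0.5876, -0.0103, 0.1384]
eef_rot: [-1.315, 2.852, -0.001]
force: [-5.1, 0.1, 11.5]
opening: 0.0421
gripper_force: 54.6
```

```bash
python3 -c "
from pl import *
a=go(.5874,-.0105,.1384,139.5,1)
"
```

```text
t35.0 at [ 0.5876 -0.0103  0.1384] yaw 139.5 tilt -1.0 F [-5.1  0.1 11.5] open 0.0421 q6 -0.88
   [0.3, 0.0, 0.0] turn 0.0
```

The cover is seated at the expected height. Release and rise.

Request:
play_rows:
  motion:
    - [1,[0,0,0],0]
    - [1,[0,0,0],0]
    - [1,[0,0,0],0]
    - [1,[0,0,0],0]
    - [1,[0,0,0],0]

```text
t: 35.5
ee_pos: [0.5876, -0.0103, 0.1374]
eef_rot: [-1.315, 2.853, -0.0]
force: [-0.6, -0.2, 0.4]
opening: 0.0854
gripper_force: 0.0
```

Request:
play_rows:
  motion:
    - [1,[0,0,-0.02],0]
    - [1,[0,0,-0.04],0]
    - [1,[0,0,-0.07],0]
    - [1,[0,0,-0.1],0]
    - [1,[0,0,-0.1],0]

```text
t: 36.0
ee_pos: [0.5887, -0.0104, 0.2419]
eef_rot: [-1.313, 2.848, -0.004]
force: [-0.3, 0.4, 0.7]
opening: 0.0857
gripper_force: 0.0
```

```bash
python3 -c "
from pl import *
import numpy as np
c,s=np.cos(np.radians(-40.5)),np.sin(np.radians(-40.5))
k=(.5872-.099*c,-.0105-.099*s); print(k)
a=go(k[0],k[1],.23,49.5,-2)
a=go(k[0],k[1],.13,49.5,1,a)
from h import *
S=cap('side'); cv2.imwrite('pics/s_l.png',S['bgr'])
k0=cv2.imread('pics/side0.png'); d=cv2.absdiff(k0,S['bgr']).max(2)[176:230,228:262]
print(d[:28:1,::2])
u=lambda im:cv2.resize(im[176:200,240:262],None,fx=8,fy=8,interpolation=cv2.INTER_CUBIC).astype(np.float32).mean(2)
print(cv2.phaseCorrelate(u(k0),u(S['bgr'])))
"
```

```text
(np.float64(0.511919809405597), np.float64(0.053795356784688185))
t36.0 at [ 0.5887 -0.0104  0.2419] yaw 139.5 tilt -0.99998 F [-0.3  0.4  0.7] open 0.0857 q6 -0.88
   [0.5, 50.0, 6.0] turn -0.7854
   [-35.0, 35.8, 6.0] turn -0.7854
   [0.0, 0.0, 100.0] turn -0.0
[[ 0  2  1  1  1  1  0  1  0  1  1  1  1  0  0  0  1]
 [ 1  2  0  1  1  1  1  1  2  1  1  1  0  2  0  0  1]
 [ 1  1  1  2  1  1  1  1  1  1  1  1  1  1  1  1  2]
 [ 1  1  2  1  0  1  1  4 10  0  0  1  1  1  1  1  1]
 [ 2  2  1  1  1  2  4 13 32  1  0  0  1  5  3  1  6]
 [ 1  1  1  9  0  2  8  8 13  1  1  1  0  2 11  4 20]
 [ 0  1  5 29  2  1 23 12 17  1  1  0  1  2 32  7 26]
 [ 1  1 24 59  0  5 60 19 10  0  2  1  0  3 37 13 44]
 [ 1  0 23 50  1 14 33 20  5  1  0  1  1  6 38 14 36]
 [ 0  1 27  2  1 16 27 17  3  1  2  1  0  3 25 11 25]
 [ 1  1 72 18  1 21 28 14  2  1  2  2  1  1 16 16 30]
 [ 1  2 74 15  1 16 31 12  1  1  1  1  1  1 13 19 38]
 [ 1  3 40 10  1 14 40 15  2  2  0  0  2  1 14 18 37]
 [ 1  6 21  6  3 11 46 14  2  1  1  1  1  1 13 20 30]
 [ 1 22 40  6  3  2 28 10  3  1  1  2  1  2 15 24 26]
 [ 0 21 41  3  2  1  9  1  3  1  2  2  1  1  2 33 20]
 [ 2 11 20  3  3  1 18 15  5  0  1  0  1  1 16 43  6]
 [ 1 31  2  1  3  1 11 22  2  1  0  1  1  1 17 25  4]
 [ 0 78 15  0  4  0 15 17  2  1  1  1  0  7 16 14  3]
 [ 1 63  9  1  4  1  8  3  1  1  3  2  1 10 15  3  1]
 [ 1 20  5  2  4  2  8  2  0  1  6  0  3  2  6 10  0]
 [ 7 20  5  1  4  3  2  7  4  1  1  2 13  3  7 10  0]
 [24 50  2  2  4  2  1  2  2  2  1  1  1  4  1  2  0]
 [24 51  2  2  4  1  3  3  2  3  2  2  2  5  1  1  0]
 [ 8 12  1  1  3  9 18 15  4  3  3  1  4 10  1  1  1]
 [33  9  0  1  3 19 31 27  6  3  4  1  5  3  2  0  1]
 [90 14  1  1  1 19 28 25  8  2  2  1  4  3  0  1  1]
 [67 12  1  4  1 11 17 12 12  3  2  0  3  3  1  1  1]]
((-0.008852107260054254, -0.018518616301193447), 0.8725250246900099)
```

```bash
python3 -c "
import cv2,numpy as np
a=cv2.imread('pics/side0.png',0);b=cv2.imread('pics/s_l.png',0)
for v in(184,187,190): print(a[v,234:268:1].tolist());print(b[v,234:268].tolist())
"
```

```text
[175, 215, 212, 211, 210, 179, 95, 46, 48, 87, 120, 127, 128, 128, 129, 131, 132, 133, 133, 134, 134, 126, 95, 49, 44, 77, 153, 211, 216, 216, 216, 218, 221, 222]
[223, 212, 212, 211, 196, 143, 63, 41, 67, 104, 124, 127, 127, 129, 129, 130, 131, 132, 133, 133, 129, 105, 58, 43, 56, 120, 189, 215, 216, 216, 216, 216, 218, 222]
[223, 209, 210, 211, 208, 176, 86, 32, 37, 55, 69, 69, 70, 70, 70, 70, 69, 69, 69, 69, 70, 68, 56, 31, 32, 69, 150, 209, 213, 214, 213, 213, 213, 214]
[213, 208, 210, 210, 192, 138, 56, 29, 48, 67, 69, 71, 69, 70, 70, 70, 70, 70, 69, 70, 69, 62, 44, 29, 51, 121, 187, 212, 214, 213, 214, 213, 214, 216]
[211, 205, 209, 210, 208, 183, 114, 62, 50, 56, 67, 70, 69, 70, 70, 70, 70, 70, 70, 70, 70, 68, 57, 33, 49, 115, 183, 212, 214, 214, 214, 214, 214, 215]
[207, 206, 211, 210, 207, 174, 87, 56, 59, 67, 70, 70, 70, 69, 70, 70, 71, 70, 70, 70, 68, 62, 43, 36, 72, 150, 208, 214, 214, 214, 214, 214, 215, 219]
```

The block has the same height and width as at the start and moved about 1 mm within its play, so both buttons are out and the cover is latched. Now the knob.

```bash
python3 -c "
from pl import *
a=go(.512,.0538,.238,49.5,2)
a=go(.512,.0538,.238,49.5,2,(.5875,-.0105,.238,139.5))
"
```

```text
t36.0 at [ 0.5884 -0.0104  0.2395] yaw 139.5 tilt -0.99999 F [ 0.3 -0.9 -1.2] open 0.0854 q6 -0.88
   [0.4, 49.9, 0.8] turn 0.7854
   [35.6, 35.0, 0.8] turn 0.7854
   [0.1, 49.6, -0.0] turn 0.7854
   [35.1, 35.0, -0.0] turn 0.7854
```

Request:
play_rows:
  motion:
    - [0.9,[0,0.02,0],0.14]
    - [0.9,[0,0.045,0],0.28]
    - [0.9,[0,0.07,0],0.42]
    - [0.9,[0,0.09,0],0.56]
    - [0.9,[0,0.0992,0],0.7]

```text
t: 36.55
ee_pos: [0.5107, 0.0549, 0.2364]
eef_rot: [0.249, -3.13, -0.0]
force: [1.1, 0.4, 0.7]
opening: 0.0768
gripper_force: 0.0
```

Request:
play_rows:
  motion:
    - [0.9,[0,0,0],0.14]
    - [0.9,[0,0,0],0.28]
    - [0.9,[0,0,0],0.42]
    - [0.9,[0,0,0],0.56]
    - [0.9,[0,0,0],0.7]

```text
t: 37.05
ee_pos: [0.5118, 0.054, 0.236]
eef_rot: [-0.84, -3.026, 0.001]
force: [-0.1, -0.6, 0.1]
opening: 0.0769
gripper_force: 0.0
```

Request:
play_rows:
  motion:
    - [0.6,[0,0,0],0.1]
    - [0.6,[0,0,0],0.1708]
    - [0.6,[0,0,0.02],0.1708]
    - [0.6,[0,0,0.05],0.1708]
    - [0.6,[0,0,0.06],0.1708]

```text
t: 37.55
ee_pos: [0.5107, 0.0539, 0.1736]
eef_rot: [-1.086, -2.943, 0.003]
force: [-0.3, -0.0, -0.1]
opening: 0.0513
gripper_force: 0.0
```

```bash
python3 -c "
from pl import *
a=go(.512,.0538,.138,49.5,1)
from h import *
S=cap('side')
print('bar ends top px',proj(S,[(.512+d*.760,.0538-d*.649,.126) for d in(-.025,.025)]))
a=cv2.cvtColor(S['bgr'],cv2.COLOR_BGR2GRAY)
for v in range(184,200,2): print(v,a[v,268:296].tolist())
"
```

```text
t37.5 at [0.5107 0.0539 0.1736] yaw 49.5 tilt -0.99999 F [-0.3 -0.  -0.1] open 0.0513 q6 0.81
   [-1.0, 0.8, 35.6] turn -0.0001
bar ends top px [[290.67933333 187.98945956]
 [274.12387847 187.4755336 ]]
184 [225, 223, 212, 210, 211, 211, 211, 210, 210, 210, 197, 151, 97, 63, 56, 56, 57, 86, 142, 192, 209, 213, 212, 211, 210, 208, 207, 207]
186 [216, 213, 213, 214, 214, 214, 213, 210, 205, 204, 202, 192, 175, 166, 154, 157, 165, 179, 198, 205, 207, 208, 208, 208, 208, 207, 206, 206]
188 [213, 200, 213, 214, 213, 211, 188, 121, 106, 111, 111, 106, 90, 71, 69, 74, 81, 83, 83, 83, 84, 88, 114, 169, 205, 207, 205, 205]
190 [214, 193, 212, 214, 214, 212, 182, 74, 28, 29, 28, 28, 29, 30, 30, 29, 31, 30, 31, 29, 34, 42, 90, 160, 202, 205, 203, 203]
192 [213, 190, 211, 213, 206, 185, 150, 62, 27, 29, 27, 27, 26, 26, 28, 26, 26, 26, 27, 28, 25, 36, 87, 158, 204, 209, 207, 206]
194 [217, 188, 206, 208, 189, 142, 116, 51, 27, 26, 27, 27, 29, 27, 26, 27, 27, 25, 27, 26, 27, 34, 70, 119, 173, 207, 211, 208]
196 [200, 187, 207, 199, 164, 128, 97, 48, 29, 27, 27, 27, 28, 28, 28, 29, 27, 26, 27, 26, 28, 38, 80, 124, 155, 189, 207, 208]
198 [191, 186, 208, 198, 159, 120, 103, 82, 53, 43, 42, 39, 35, 32, 31, 30, 29, 35, 41, 42, 49, 72, 95, 111, 147, 192, 212, 211]
```

The bar's ends match the prediction. Descend and grip.

Request:
play_rows:
  motion:
    - [0.6,[0,0,0.01],0]
    - [0.6,[0,0,0.025],0]
    - [0.6,[0,0,0.038],0]
    - [0.6,[0,0,0.038],0]
    - [0.6,[0,0,0.038],0]

```text
t: 38.1
ee_pos: [0.512, 0.054, 0.1392]
eef_rot: [-1.087, -2.947, 0.0]
force: [0.5, -0.9, -0.2]
opening: 0.0512
gripper_force: 0.0
```

Request:
play_rows:
  motion:
    - [0,[0,0,0],0]
    - [0,[0,0,0],0]
    - [0,[0,0,0],0]
    - [0,[0,0,0],0]
    - [0,[0,0,0],0]
  grip_force: 30

```text
t: 38.6
ee_pos: [0.5125, 0.0542, 0.14]
eef_rot: [1.087, 2.946, 0.001]
force: [0.3, 1.4, 4.0]
opening: 0.013
gripper_force: 31.6
```

Request:
play_rows:
  motion:
    - [0,[0,0,0],0]
    - [0,[0,0,0],0]
    - [0,[0,0,0],0]
    - [0,[0,0,0],0]
    - [0,[0,0,0],0]

```text
t: 39.1
ee_pos: [0.5125, 0.0542, 0.14]
eef_rot: [1.087, 2.946, 0.001]
force: [1.3, 1.9, 5.1]
opening: 0.0128
gripper_force: 31.7
```

```bash
python3 -c "
from pl import *
a=go(.512,.0538,.138,49.5,1)
"
```

```text
t39.1 at [0.5125 0.0542 0.14  ] yaw 49.5 tilt -1.0 F [1.3 1.9 5.1] open 0.0128 q6 0.81
   [0.1, -0.6, 2.0] turn 0.0001
```

Gripped and centred. Twist clockwise (positive about tool z).

Request:
play_rows:
  motion:
    - [0,[0,0,0],0.1]
    - [0,[0,0,0],0.22]
    - [0,[0,0,0],0.36]
    - [0,[0,0,0],0.48]
    - [0,[0,0,0],0.6]

```text
t: 39.6
ee_pos: [0.5119, 0.0538, 0.14]
eef_rot: [1.916, 2.489, -0.001]
force: [-3.7, -0.8, 7.5]
opening: 0.0126
gripper_force: 32.0
```

Request:
play_rows:
  motion:
    - [0,[0,0,0],0.12]
    - [0,[0,0,0],0.24]
    - [0,[0,0,0],0.36]
    - [0,[0,0,0],0.48]
    - [0,[0,0,0],0.56]

```text
t: 40.1
ee_pos: [0.5112, 0.0538, 0.1399]
eef_rot: [-2.529, -1.863, 0.002]
force: [-6.8, -0.9, 10.3]
opening: 0.0133
gripper_force: 32.3
```

```bash
python3 -c "
from pl import *
a=go(.512,.0538,.138,-20,1)
print(bot.state()['wrist_torque'])
"
```

```text
t40.1 at [0.5112 0.0538 0.1399] yaw -17.23 tilt -1.0 F [-6.8 -0.9 10.3] open 0.0133 q6 1.98
   [0.2, 0.8, 1.9] turn 0.0484
[-0.11347951  1.60050787  0.17861039]
```

Request:
play_rows:
  motion:
    - [0,[0,0,0],0.02]
    - [0,[0,0,0],0.04]
    - [0,[0,0,0],0.06]
    - [0,[0,0,0],0.08]
    - [0,[0,0,0],0.08]

```text
t: 40.6
ee_pos: [0.5111, 0.0539, 0.1399]
eef_rot: [-2.597, -1.767, 0.002]
force: [-7.7, -1.7, 11.0]
opening: 0.013
gripper_force: 33.4
```

```bash
python3 -c "
from pl import *
a=go(.512,.0538,.138,-20,1)
print(bot.state()['wrist_torque'])
from h import *
S=cap('side');b=S['bgr'];cv2.imwrite('pics/kn.png',b)
# expected bar axis at 1.2 rad: yaw -40.5-68.75
a=np.radians(-40.5-68.75)
print(proj(S,[(.512+d*np.cos(a),.0538+d*np.sin(a),.126) for d in(-.025,.025)]))
g=cv2.cvtColor(b,cv2.COLOR_BGR2GRAY)
for v in range(180,200,2): print(v,g[v,268:296].tolist())
"
```

```text
t40.6 at [0.5111 0.0539 0.1399] yaw -21.54 tilt -1.0 F [-7.7 -1.7 11. ] open 0.013 q6 2.05
   [0.2, 0.9, 1.9] turn -0.0269
[-0.17750104  1.5695805   0.59757728]
[[285.3514739  191.84007363]
 [279.54141732 183.78084702]]
180 [206, 205, 188, 134, 77, 51, 54, 52, 40, 37, 38, 38, 65, 146, 204, 180, 93, 56, 62, 64, 49, 65, 142, 200, 208, 211, 212, 214]
182 [215, 213, 208, 205, 194, 188, 198, 172, 86, 41, 40, 57, 90, 147, 195, 178, 86, 49, 85, 107, 80, 96, 166, 207, 209, 210, 210, 211]
184 [226, 224, 213, 212, 212, 212, 209, 180, 84, 45, 48, 74, 96, 122, 170, 170, 72, 37, 69, 90, 80, 119, 185, 210, 211, 209, 208, 208]
186 [217, 213, 215, 215, 216, 215, 213, 183, 77, 36, 48, 72, 91, 88, 101, 102, 49, 37, 68, 87, 76, 122, 185, 207, 208, 207, 206, 206]
188 [213, 201, 214, 215, 214, 215, 213, 187, 103, 47, 48, 73, 91, 74, 48, 41, 40, 43, 69, 88, 81, 131, 191, 209, 209, 207, 206, 207]
190 [215, 194, 213, 215, 215, 216, 215, 211, 192, 134, 69, 77, 92, 73, 44, 42, 42, 48, 75, 121, 172, 203, 209, 208, 208, 206, 205, 204]
192 [214, 191, 212, 214, 207, 188, 180, 176, 172, 153, 108, 87, 86, 65, 36, 37, 38, 40, 55, 117, 175, 191, 192, 195, 207, 209, 208, 207]
194 [218, 190, 207, 209, 191, 148, 152, 153, 149, 146, 125, 68, 33, 26, 28, 26, 27, 27, 44, 101, 147, 152, 151, 152, 176, 208, 212, 209]
196 [202, 188, 209, 200, 167, 145, 142, 110, 78, 58, 50, 40, 33, 29, 26, 27, 28, 28, 32, 52, 83, 113, 135, 143, 157, 189, 209, 210]
198 [192, 188, 209, 199, 160, 121, 104, 86, 55, 43, 43, 41, 34, 29, 27, 26, 26, 27, 30, 36, 50, 75, 99, 112, 149, 193, 213, 213]
```

The torque jumped to 0.6 N m at 1.24 rad, so the knob is at its stop. Let go and rise.

Request:
play_rows:
  motion:
    - [1,[0,0,0],0]
    - [1,[0,0,0],0]
    - [1,[0,0,0],0]
    - [1,[0,0,0],0]
    - [1,[0,0,0],0]

```text
t: 41.15
ee_pos: [0.5121, 0.0541, 0.1392]
eef_rot: [-2.597, -1.767, 0.0]
force: [-0.1, 0.4, 0.4]
opening: 0.0839
gripper_force: 0.0
```

Request:
play_rows:
  motion:
    - [1,[0,0,-0.02],0]
    - [1,[0,0,-0.05],0]
    - [1,[0,0,-0.08],0]
    - [1,[0,0,-0.11],0]
    - [1,[0,0,-0.12],0]

```text
t: 41.65
ee_pos: [0.5128, 0.0541, 0.2624]
eef_rot: [2.596, 1.766, 0.005]
force: [0.4, -0.4, -0.2]
opening: 0.0853
gripper_force: 0.0
```

Request:
play_rows:
  motion:
    - [1,[0,-0.02,0],0]
    - [1,[0,-0.05,0],0]
    - [1,[0,-0.09,0],0]
    - [1,[0,-0.13,0],0]
    - [1,[0,-0.13,0],0]

```text
t: 42.15
ee_pos: [0.3882, 0.1027, 0.2596]
eef_rot: [-2.596, -1.769, -0.001]
force: [0.7, 0.0, 0.9]
opening: 0.0853
gripper_force: 0.0
```

```bash
python3 -c "
from pl import *
a=go(.512,.0538,.26,-20,1)
from h import *
S=cap('side');b=S['bgr']
g=cv2.cvtColor(b,cv2.COLOR_BGR2GRAY); k=cv2.imread('pics/s_l.png',0); z=cv2.imread('pics/side0.png',0)
for v in (188,190,192,194): print(g[v,268:296].tolist(),z[v,268:296].tolist())
for v in(184,187): print(g[v,234:268].tolist())
print('cover diff',cv2.absdiff(g,k)[174:232,228:268].max())
r=cv2.imread('pics/side0.png'); d=cv2.absdiff(b,r).max(2)[190:320,150:320]
n,l,st,ce=cv2.connectedComponentsWithStats((d>50).astype(np.uint8))
print([(st[i].tolist()) for i in range(1,n) if st[i,4]>6])
"
```

```text
t42.1 at [0.3882 0.1027 0.2596] yaw -21.44 tilt -1.0 F [0.7 0.  0.9] open 0.0853 q6 2.2
   [-0.2, 133.1, -0.4] turn -0.0252
[212, 200, 212, 214, 213, 211, 187, 121, 106, 111, 111, 105, 90, 72, 69, 74, 81, 83, 82, 83, 84, 88, 114, 169, 205, 206, 205, 205] [219, 217, 199, 211, 212, 210, 187, 121, 105, 111, 111, 105, 89, 70, 68, 73, 81, 82, 81, 82, 84, 86, 113, 168, 203, 205, 204, 204]
[214, 193, 212, 214, 214, 211, 182, 75, 30, 30, 29, 31, 32, 30, 30, 29, 31, 31, 31, 31, 32, 42, 90, 161, 202, 205, 203, 203] [219, 216, 199, 211, 214, 211, 180, 75, 28, 29, 30, 30, 30, 31, 30, 31, 30, 30, 31, 30, 30, 42, 89, 159, 201, 204, 202, 201]
[212, 189, 211, 213, 205, 185, 149, 63, 29, 25, 26, 26, 28, 28, 27, 27, 26, 27, 27, 27, 25, 38, 87, 158, 204, 208, 207, 206] [214, 202, 196, 211, 204, 185, 149, 61, 29, 26, 25, 26, 26, 25, 26, 26, 27, 25, 26, 26, 27, 36, 86, 158, 202, 208, 206, 206]
[217, 188, 206, 208, 189, 141, 116, 51, 27, 27, 26, 28, 26, 27, 27, 29, 26, 28, 27, 28, 26, 34, 70, 119, 172, 206, 211, 207] [209, 182, 193, 206, 188, 141, 116, 50, 27, 25, 26, 25, 27, 25, 26, 26, 26, 28, 27, 27, 28, 33, 68, 119, 171, 206, 209, 207]
[223, 213, 212, 211, 196, 144, 62, 42, 67, 103, 124, 127, 128, 128, 129, 130, 130, 132, 133, 133, 129, 104, 58, 43, 57, 125, 193, 215, 216, 216, 216, 217, 219, 222]
[213, 208, 211, 210, 193, 138, 56, 29, 50, 68, 70, 70, 71, 70, 70, 71, 69, 70, 71, 70, 69, 63, 43, 29, 50, 122, 187, 212, 214, 214, 213, 214, 214, 216]
cover diff 15
[[86, 18, 10, 5, 43], [128, 51, 16, 42, 504]]
```

```bash
python3 -c "
import cv2
from plant import bot,optics
b=optics.capture('side')['img'][:,:,::-1]
k=cv2.imread('pics/k.png'); n=cv2.resize(b[110:270,205:305].copy(),None,fx=3.75,fy=3.75,interpolation=cv2.INTER_CUBIC)
print(cv2.absdiff(n,k)[132:190,183:212].mean())
print(bot.sign_off())
"
```

```text
0.9958382877526754
the job is handed in; nothing more can be done
None
```

I finished the changeover and handed it in: the one mixed bottle stands on the slab, both waiting bottles stand in their own pockets, the cover is back down with both buttons out, the knob went to its stop and sprang back, and the tape, spool and box did not move.

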